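# Stand each vessel in its own tray

### The arm

A 7-joint arm with a two-finger parallel gripper is mounted at the origin on a cart in front of the work surface, level with it; the furniture and walls round the work are solid. World frame = base frame: x ahead of the robot, y to its left, z up, the work surface at z = 0. Lengths are in m, angles in rad, forces in N, time in s.
With the tool pointing down it reaches from about 0.4 to 0.85 m from the base axis. Payload 10.4 kg.
Tool frame: the origin (TCP) lies between the finger pads; the fingertips stand 8 mm ahead of it and the grasp point (between the pads) lies 11 mm behind it; z points along the fingers, x is the direction in which the jaws open and shut, and the axes are right-handed (so a half turn about z gives the same grasp; the last joint's range is limited). The gripper opens to 87 mm and grips with 3 to 60 N. Pads are 19 mm wide; open, the fingers measure 117 mm over their backs; the gripper's body (75 mm by 190 mm) begins 51 mm behind the grasp point.
Start: joints at [1.151, 0.332, -0.065, 1.46, 0.022, 1.35, -0.088], TCP at [0.242, -0.576, 0.231] pointing down, gripper open.
Joint ranges: [-2.6, 2.6], [-0.5, 2.12], [-1.47, 1.34], [0.16, 2.42], [-1.27, 4.41], [0.06, 2.06], [-2.6, 2.6]. Speed limits (rad/s): [2.22, 2.22, 2.79, 2.79, 3.14, 3.14, 3.14].

### API

Orientations are given as a unit quaternion [x, y, z, w].
In Python, from bench import r, viewer gives the robot as it stands.
- The arm moves only by the tool apply_moves, never from a script. Its argument "increments" is a list of rows, each an object with "grip": the closure in counts, from 0 (fully open) to 255 (shut); "xyz": the shift along the tool's x, y, z in mm, a list of three; "rotation": the turn, a rotation vector about the tool's x, y, z in degrees, a list of three. A call has 1 to 5 rows; each row is the pose to reach, as a shift and turn from the pose measured when the call began, along the tool's axes at that moment; what a row does not reach only later rows make up. A row lasts 1/8 s, in which the tool goes at most 62.5 mm and 10.7 degrees, less where a joint would pass 70% of its speed; a pose out of reach is approached as far as the arm can. A call with a gripper value outside its range is refused whole. The fingers move at their own pace and stop on an object; "squeeze" is the grip in N (left out, the last holds). Time passes only in rows, so rows that repeat a pose let the fingers close. It gives the time, the measured TCP pose, the force and the opening at its end, in the units of the state.
- r.read_state(): the state, without advancing time (a new reading comes with each control period).
- viewer.camera(name): name is "scene" or "top" or "wrist"; returns a dict with "img" (480x640x3 uint8, blue, green, red), "range_z" (480x640 float32, m along the optical axis (not along the pixel's ray), 0 where there is no reading), "vertical_fov" (degrees; the focal length in pixels is half the picture's height over the tangent of half this angle, whatever the lens; pixels are square), "cx", "cy" (the principal point, pixels), "rvec" (rotation vector, rad) and "tvec" (3), from world to camera coordinates, as OpenCV has them. Camera axes: x right, y down, z forward; pixel columns grow to the right and rows downward; lengths in m; the calibration is good to about 2 mm. The wrist camera is an equidistant fisheye: a pixel r from the principal point sees the ray r / f radians off the axis. A picture is of the moment at which its call begins.
- r.close_job(): hands the job in, once; it reports no verdict.
The state is a dict: "time": time; "joint_positions": joint angles; "joint_vel": joint speeds; "joint_torque": joint torques, N m; "ee_pos": TCP position; "eef_rot": TCP orientation; "ft_force": force on the tool from outside, world axes, zero at the start; "torque": the same for the moment, N m; "width": finger opening in m.
Only numpy, scipy, OpenCV 4.12 (cv2) and the standard library are available. Lean on these libraries where they do the work, as an engineer would, in place of code of your own. Each camera call takes 0.05 s, during which the arm holds its last target.

### The job

Tidy the bench by putting each of the four things into the white tray that matches its outline: the conical flask, the large amber bottle and the small open amber bottle each upright in the round tray that fits its base with a narrow even margin, and the pestle lying lengthwise in the long tray. Each must rest flat inside its recess and be let go; keep the glassware upright all the time and leave the little screw cap where it is.

Things in the scene. Friction and masses are not known exactly. Their poses are not given: they have to be found in the camera images.
- flask_mid (a point): Clear glass conical flask with a white tissue plug, 144 mm tall, standing; the base is 82 mm across and the walls narrow upward to a neck. Grip the neck, about 33 mm across, 95 to 115 mm above its underside (23 to 43 mm above this point). The point is on its axis half-way up, 72 mm above its underside; z is up the axis.
- bottle_large_mid (a point): Large amber glass bottle with white cap, round, 51 mm across up to 76 mm, then a 34 mm cap; 110 mm tall, standing. The point is on its axis half-way up, 55 mm above its underside; z is up the axis.
- bottle_small_mid (a point): Small amber glass bottle without a cap, round, 33 mm across up to about 56 mm, narrower neck above; 78 mm tall, standing. The point is on its axis half-way up, 39 mm above its underside; z is up the axis.
- pestle_mid (a point): Pale porcelain pestle, lying, 119 mm long 25 mm thick at its thick end and tapering to about 17 mm at the other; grip it across at its middle. The point is its centre, about 12 mm above what it lies on; its length lies along y of this frame.
- tray_large: Largest round white plastic tray, 110 mm across, with a dark floor: recess 98 mm across and 3 mm deep (floor 4 mm and rim 7 mm above the worktop, rim 6 mm wide). Place of the flask. Fixed. Origin: centre of its underside, z up.
- tray_medium: Middle round white plastic tray, 79 mm across, with a dark floor: recess 67 mm across and 3 mm deep (floor 4 mm and rim 7 mm above the worktop, rim 6 mm wide). Place of the large bottle. Fixed. Origin: centre of its underside, z up.
- tray_small: Smallest round white plastic tray, 61 mm across, with a dark floor: recess 49 mm across and 3 mm deep (floor 4 mm and rim 7 mm above the worktop, rim 6 mm wide). Place of the small bottle. Fixed. Origin: centre of its underside, z up.
- tray_long: Long rectangular white plastic tray, 62 x 149 mm, with a dark floor: recess 50 x 137 mm and 3 mm deep (floor 4 mm and rim 7 mm above the worktop, rim 6 mm wide). Along the floor run two black ribs, 2 mm tall and 13 mm apart, that cradle the pestle on the centre line and keep it from rolling. Place of the pestle. Fixed. Origin: centre of its underside; y along its length, z up.
- screw_cap_mid (a point): Loose little black screw cap with a white top, 22 mm across and 22 mm tall, standing among the things; to be left alone. The point is its centre, 11 mm above its underside.
Things that resemble listed ones, but are neither listed nor needed, are in the scene too. What is shaped like the part that bears flask_mid but red is not meant.

How it is judged:
At the end, for the whole second after the job is handed in: Flask in the largest, large bottle in the middle, small bottle in the smallest round tray: flat on the recess floor, upright within 0.03 rad, within 12 mm of its centre; pestle on the long tray's floor, within 17 mm of its centre and 0.27 rad of its length; all released and at rest (horizontal distance between flask_mid and tray_large below 0.012 m and angle between each of flask_mid, bottle_large_mid, bottle_small_mid's own z axis and vertical below 0.03 rad and z of flask_mid in the frame of tray_large between 0.073 and 0.0777 m and horizontal distance between bottle_large_mid and tray_medium below 0.012 m and z of bottle_large_mid in the frame of tray_medium between 0.056 and 0.0607 m and horizontal distance between bottle_small_mid and tray_small below 0.012 m and z of bottle_small_mid in the frame of tray_small between 0.04 and 0.0447 m and horizontal distance between pestle_mid and tray_long below 0.017 m and angle between the y axis of pestle_mid and the y axis of tray_long, either way round below 0.27 rad and z of pestle_mid in the frame of tray_long below 0.0178 m and linear speed of each of flask, bottle_large, bottle_small, pestle below 0.02 m/s); the robot touches nothing.
It fails at once if a piece of glassware is tipped by more than about 35 degrees (angle between any of flask_mid, bottle_large_mid, bottle_small_mid's own z axis and vertical above 0.6 rad).
It fails at once if the screw cap is moved by more than 25 mm (distance of screw_cap_mid from where it was at the start of the episode above 0.025 m).
It also fails if it takes over 90 s, if anything falls off the work surface, if the arm or the gripper's body presses on something with over 40 N, if the wrist force passes 120 N, or if a joint passes its speed limit or range.

## Working session

There is one attempt and no reset: what is moved stays moved. The work goes in short steps, Python scripts to look and compute and a tool call to move; the robot and the scene stay as the last step left them, time stands still between calls to the robot, and variables do not carry over. Pictures are saved under pics/ and viewed, and the job is handed in when it is done.

Besides the shell and the picture viewer there is one more tool, called after ">>>" as name(argument=value, ...) on one line, values as JSON. apply_moves: Moves the arm, as the interface text tells. Its arguments: {"type":"object","properties":{"increments":{"type":"array","items":{"type":"object","properties":{"grip":{"type":"number"},"xyz":{"type":"array","items":{"type":"number"}},"rotation":{"type":"array","items":{"type":"number"}}}}},"squeeze":{"type":"number"}},"required":["increments"]}

```bash
ls; mkdir -p pics; cat > h.py <<'E'
import numpy as np, cv2
from bench import r, viewer
def shot(n,f):
    c=viewer.camera(n); cv2.imwrite('pics/'+f,c['img']); np.savez('pics/'+f[:-4]+'.npz',**c); return c
def load(f): return dict(np.load('pics/'+f+'.npz'))
def fl(c): return 240/np.tan(np.radians(float(c['vertical_fov']))/2)
def cloud(c):
    f=fl(c);z=c['range_z'];v,u=np.mgrid[:480,:640]
    p=np.stack([(u-c['cx'])/f*z,(v-c['cy'])/f*z,z],-1)
    R=cv2.Rodrigues(c['rvec'])[0]
    return (p-c['tvec'].ravel())@R
def ray(c,u,v,h):
    f=fl(c);R=cv2.Rodrigues(c['rvec'])[0]
    d=R.T@np.array([(u-c['cx'])/f,(v-c['cy'])/f,1]);o=-R.T@c['tvec'].ravel()
    return o+d*(h-o[2])/d[2]
E
python3 - <<'E'
from h import *
for n in ['scene','top','wrist']:
    c=shot(n,n+'0.png'); print(n,c['vertical_fov'],c['cx'],c['cy'],c['rvec'].ravel(),c['tvec'].ravel())
print(r.read_state())
E
```

```text
pics
scene 57.44256317668753 317.1595723262349 239.95158204002587 [ 0.53369021 -2.39842292  1.50304336] [0.45456978 0.1652607  0.97927736]
top 49.632739008391 316.62491165790806 237.19275728951848 [ 2.14689789 -2.08150419  0.21233571] [0.00963766 0.48433476 1.3672271 ]
wrist 65.70646984690485 318.9564437873812 240.18067433712758 [-2.42753899  1.61496983  0.21192068] [-0.62461358 -0.03234178  0.38750597]
{'time': 0.15, 'joint_positions': array([ 1.15138536,  0.33273684, -0.06472841,  1.46073104,  0.02161921,
        1.34991674, -0.08849571]), 'joint_vel': array([ 0.00028152, -0.00025374,  0.0009026 , -0.00160481,  0.00090945,
        0.00051039, -0.0014119 ]), 'joint_torque': array([ 8.77354705e-04, -6.23628545e+01,  2.48936238e-02, -3.90150082e+01,
       -6.12242566e-02,  3.71429860e-02,  1.65112783e-04]), 'ee_pos': array([ 0.24144926, -0.57617023,  0.22993874]), 'eef_rot': array([ 8.32624327e-01, -5.53837909e-01, -4.71188549e-04, -2.79487959e-04]), 'ft_force': array([ 0.56213203,  0.71473319, -0.58150794]), 'torque': array([-0.03908529, -0.02514437,  0.0370059 ]), 'width': 0.08720980556823568}
```

View pics/top0.png

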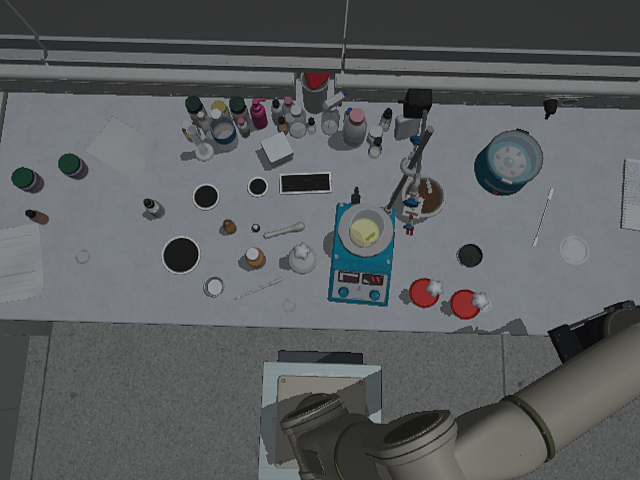

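View pics/scene0.png

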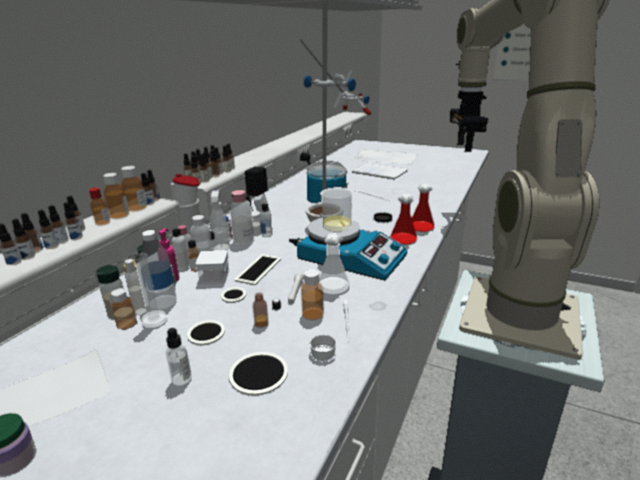

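View pics/wrist0.png

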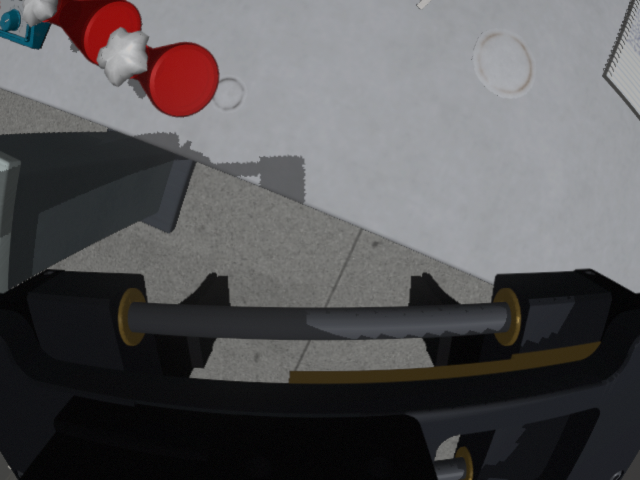

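The top view shows the trays at about (181,255) large, (206,196) medium, (258,186) small and (305,183) long. The flask is at (302,258), the large bottle at (255,257), the small bottle at (229,227), the pestle at (284,230) and the cap at (255,228).

```bash
python3 - <<'E'
from h import *
c=load('top0'); im=c['img'][160:320,140:400]; cv2.imwrite('pics/crop.png',cv2.resize(im,None,fx=3,fy=3,interpolation=cv2.INTER_CUBIC))
P=cloud(c)
# trays: dark blobs
g=cv2.cvtColor(c['img'],cv2.COLOR_BGR2GRAY)
m=(g<45).astype(np.uint8)
n,l,s,ce=cv2.connectedComponentsWithStats(m)
for i in range(1,n):
    u,v=ce[i]
    if s[i,4]>60 and 140<u<400 and 150<v<320: print(ce[i],s[i],ray(c,u,v,.004),cv2.minAreaRect(np.argwhere(l==i)[:,::-1].astype(np.float32)))
for n,(u,v) in dict(fl=(302,258),bl=(255,257),bs=(229,227),pe=(284,230),cap=(255,228),scale=(362,250)).items():
    print(n,P[v,u], ray(c,u,v,0))
c=load('scene0');P=cloud(c)
for n,(u,v) in dict(fl=(333,240),bl=(312,280),bs=(260,300),pe=(294,288),cap=(276,303)).items():
    print(n,P[v,u])
E
```

```text
[305.2479564  182.26430518] [282 174  48  18 734] [0.65337096 0.06254283 0.004     ] ((305.21923828125, 182.26170349121094), (15.61145305633545, 47.04251480102539), 87.61405944824219)
[397.29496403 190.8057554 ] [387 175  21  34 139] [ 0.63605931 -0.20243639  0.004     ] ((396.62310791015625, 191.78460693359375), (3.845076322555542, 37.70655822753906), 29.744882583618164)
[257.52604167 186.046875  ] [250 179  16  15 192] [0.63774783 0.19926302 0.004     ] ((257.5, 186.0), (14.0, 15.0), 90.0)
[205.62533693 196.06738544] [195 186  22  21 371] [0.60326096 0.34614628 0.004     ] ((205.5, 196.0), (20.0, 21.0), 90.0)
[355.25242718 196.76699029] [350 187  10  17 103] [ 0.61454597 -0.08208183  0.004     ] ((354.5, 195.0), (16.0, 9.0), 90.0)
[148.42647059 202.97058824] [144 199  11   9  68] [0.57776199 0.50778136 0.004     ] ((149.0, 203.0), (10.0, 8.0), 0.0)
[180.62514029 254.61952862] [164 238  34  34 891] [0.43146899 0.40350724 0.004     ] ((180.75001525878906, 254.75003051757812), (31.819805145263672, 33.941123962402344), 45.0)
[349.016 278.032] [338 271  22  12 125] [ 0.3802734  -0.06850
[... 180 characters left out ...]
 -0.1332825   0.004     ] ((372.5, 279.0), (21.0, 10.0), 0.0)
fl [0.41046657 0.05950471 0.13935401] [0.43307964 0.06397708 0.        ]
bl [0.41402274 0.18208233 0.11033069] [0.43183022 0.19574321 0.        ]
bs [0.50234499 0.26336344 0.06035071] [0.51560511 0.27412898 0.        ]
pe [0.50819662 0.11672781 0.01638761] [0.51175333 0.11786852 0.        ]
cap [0.51019667 0.19750747 0.02188581] [0.51499609 0.20028653 0.        ]
scale [ 0.44555921 -0.09656069  0.08531719] [ 0.46106579 -0.10378606  0.        ]
fl [0.03955085 0.92324765 0.58221854]
bl [0.41539997 0.2050784  0.100694  ]
bs [0.50657515 0.27338262 0.06674121]
pe [0.50470912 0.13078287 0.01618145]
cap [0.51219979 0.20403672 0.01523544]
```

View pics/crop.png

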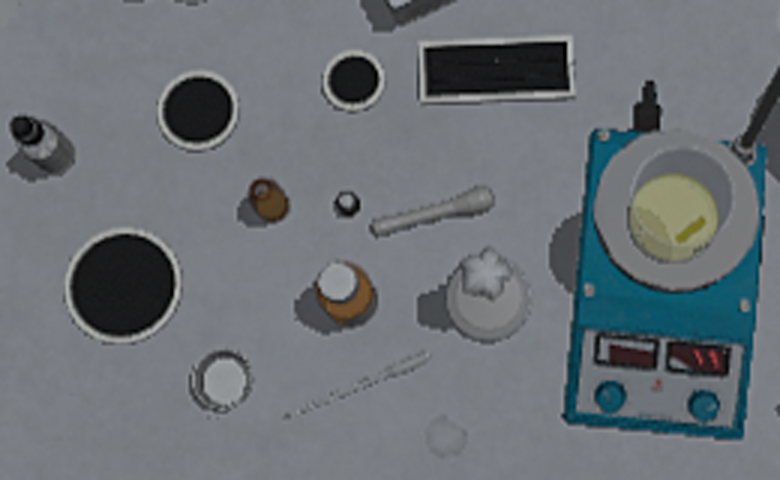

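```bash
cat >> h.py <<'E'
from scipy.spatial.transform import Rotation as Ro
def plan(x,y,z,yaw=None):
    """increments to pose; yaw = world angle deg of tool x axis, tool pointing down"""
    s=r.read_state(); R=Ro.from_quat(s['eef_rot']); p=s['ee_pos']
    X=R.as_matrix()[:,0]; cur=np.degrees(np.arctan2(X[1],X[0]))
    if yaw is None: yaw=cur
    while yaw-cur>90: yaw-=180
    while yaw-cur<-90: yaw+=180
    a=np.radians(yaw)
    T=Ro.from_matrix(np.array([[np.cos(a),np.sin(a),0],[np.sin(a),-np.cos(a),0],[0,0,-1]]))
    d=R.inv().apply(np.array([x,y,z])-p)*1000; w=np.degrees((R.inv()*T).as_rotvec())
    print('t',round(s['time'],2),'pos',p.round(4),'yaw',cur.round(1),'->xyz',d.round(1),'rot',w.round(1),'dist',np.linalg.norm(d).round(),'w',round(s['width'],4))
E
python3 - <<'E'
from h import *
c=load('top0');P=cloud(c).reshape(-1,3)
for Q in (P,cloud(load('scene0')).reshape(-1,3)):
    m=(Q[:,2]>.12)&(Q[:,0]>.2)&(Q[:,0]<.85)&(Q[:,1]>-.5)&(Q[:,1]<.6)&np.isfinite(Q).all(1)
    from collections import defaultdict
    d=defaultdict(list)
    for q in Q[m]: d[tuple((q[:2]//.05*5).astype(int))].append(q[2])
    print({k:(len(v),round(float(max(v)),2)) for k,v in sorted(d.items()) if len(v)>2})
c=load('top0')
print('flask',ray(c,302.3,259.3,.004),'BL',ray(c,252.7,253.7,.11),'BS',ray(c,227.7,222.3,.078))
plan(0.45,0.15,0.36,-90)
plan(0.42,-0.2,0.36,-90)
E
```

```text
{(np.int64(20), np.int64(-50)): (913, 0.65), (np.int64(20), np.int64(-45)): (521, 0.65), (np.int64(20), np.int64(-40)): (4, 0.62), (np.int64(25), np.int64(-50)): (55, 0.61), (np.int64(25), np.int64(-40)): (9, 0.14), (np.int64(30), np.int64(-45)): (19, 0.14), (np.int64(30), np.int64(-40)): (197, 0.15), (np.int64(30), np.int64(-30)): (147, 0.15), (np.int64(35), np.int64(-30)): (73, 0.15), (np.int64(40), np.int64(-20)): (117, 0.44), (np.int64(40), np.int64(-15)): (18, 0.43), (np.int64(40), np.int64(-10)): (21, 0.19), (np.int64(40), np.int64(0)): (31, 0.15), (np.int64(40), np.int64(5)): (180, 0.15), (np.int64(45), np.int64(-20)): (442, 0.49), (np.int64(45), np.int64(-15)): (127, 0.47), (np.int64(45), np.int64(-10)): (111, 0.19), (np.int64(50), np.int64(-25)): (10, 0.43), (np.int64(50), np.int64(-20)): (641, 0.66), (np.int64(50), np.int64(-15)): (246, 0.66), (np.int64(50), np.int64(-10)): (110, 0.19), (np.int64(55), np.int64(-20)): (303, 0.55), (np.int64(55), np.int64(-15)): (39, 0.47), (np.int64(60), np.int64(-50)): (459, 0.68), (np.int64(60), np.int64(-45)): (468, 0.69), (np.int64(60), 
[... 4837 characters left out ...]
): (72, 0.17), (np.int64(80), np.int64(0)): (152, 0.22), (np.int64(80), np.int64(5)): (75, 0.22), (np.int64(80), np.int64(10)): (63, 0.14), (np.int64(80), np.int64(15)): (29, 0.14), (np.int64(80), np.int64(20)): (54, 0.15), (np.int64(80), np.int64(25)): (12, 0.12), (np.int64(80), np.int64(30)): (3, 0.14), (np.int64(80), np.int64(35)): (158, 0.13)}
flask [0.42878314 0.0628774  0.004     ] BL [0.42254231 0.18855245 0.11      ] BS [0.51128072 0.26454149 0.078     ]
t 0.15 pos [ 0.2414 -0.5762  0.2299] yaw -67.3 ->xyz [-589.3 -473.  -129.4] rot [ 0.   0.1 22.7] dist 767.0 w 0.0872
t 0.15 pos [ 0.2414 -0.5762  0.2299] yaw -67.3 ->xyz [-278.1 -310.1 -129.8] rot [ 0.   0.1 22.7] dist 436.0 w 0.0872
```

```bash
python3 - <<'E'
from h import *
Q=np.vstack([cloud(load(n)).reshape(-1,3) for n in('top0','scene0')])
m=(Q[:,2]>.2)&(Q[:,0]>.3)&(Q[:,0]<.58)&(Q[:,1]>-.3)&(Q[:,1]<.05)
q=Q[m]
for z in np.arange(.2,.68,.04):
    k=q[(q[:,2]>=z)&(q[:,2]<z+.04)]
    if len(k): print(round(z,2),len(k),k.min(0).round(3),k.max(0).round(3),'y where x<.47',np.r_[k[k[:,0]<.47][:,1].min(initial=9),k[k[:,0]<.47][:,1].max(initial=-9)])
m=(Q[:,2]>.5)&(Q[:,0]>.55)&(Q[:,0]<.8)&(Q[:,1]>.0)&(Q[:,1]<.4)
q=Q[m]
for x in np.arange(.55,.8,.02):
    k=q[(q[:,0]>=x)&(q[:,0]<x+.02)]
    if len(k):print(round(x,2),k[:,2].min(),k[:,2].max())
im=cv2.imread('pics/scene0.png')[0:280,260:500]; cv2.imwrite('pics/crop2.png',cv2.resize(im,None,fx=2.1,fy=2.1,interpolation=cv2.INTER_CUBIC))
E
```

```text
0.2 74 [ 0.55  -0.167  0.2  ] [ 0.56  -0.154  0.239] y where x<.47 [ 9. -9.]
0.24 82 [ 0.549 -0.167  0.241] [ 0.559 -0.153  0.28 ] y where x<.47 [ 9. -9.]
0.28 83 [ 0.548 -0.167  0.282] [ 0.558 -0.153  0.319] y where x<.47 [ 9. -9.]
0.32 88 [ 0.547 -0.165  0.32 ] [ 0.557 -0.152  0.36 ] y where x<.47 [ 9. -9.]
0.36 186 [ 0.424 -0.209  0.361] [ 0.556 -0.151  0.4  ] y where x<.47 [-0.17386924 -0.15802138]
0.4 710 [ 0.428 -0.207  0.4  ] [ 0.555 -0.145  0.44 ] y where x<.47 [-0.18327974 -0.14537666]
0.44 998 [ 0.448 -0.202  0.44 ] [ 0.58  -0.136  0.48 ] y where x<.47 [-0.17212813 -0.15040585]
0.48 291 [ 0.487 -0.197  0.48 ] [ 0.577 -0.149  0.52 ] y where x<.47 [ 9. -9.]
0.52 148 [ 0.539 -0.169  0.52 ] [ 0.58 -0.15  0.56] y where x<.47 [ 9. -9.]
0.56 147 [ 0.538 -0.162  0.56 ] [ 0.55  -0.148  0.599] y where x<.47 [ 9. -9.]
0.6 159 [ 0.537 -0.162  0.6  ] [ 0.55  -0.147  0.64 ] y where x<.47 [ 9. -9.]
0.64 87 [ 0.536 -0.16   0.64 ] [ 0.549 -0.148  0.66 ] y where x<.47 [ 9. -9.]
0.61 0.6641445624721932 0.6843328920265163
0.63 0.6624475528079943 0.707184106814182
0.65 0.6713792684918224 0.8106175863008154
```

View pics/crop2.png

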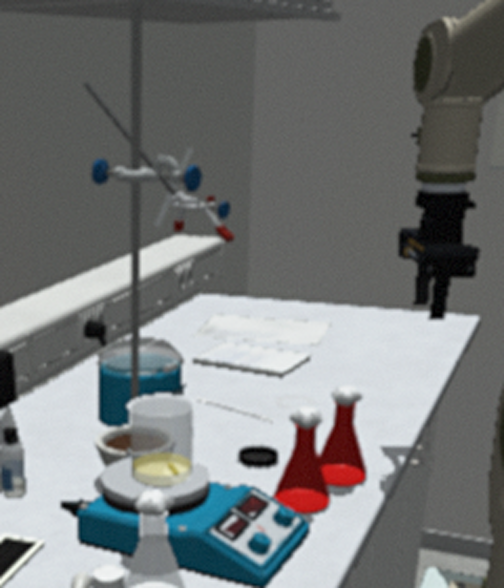

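```bash
python3 - <<'E'
from h import *
plan(0.31,-0.28,0.27,-90)
plan(0.355,-0.16,0.27,-90)
plan(0.37,-0.0,0.27,-90)
E
```

```text
t 0.15 pos [ 0.2414 -0.5762  0.2299] yaw -67.3 ->xyz [-246.7 -177.7  -39.8] rot [ 0.   0.1 22.7] dist 307.0 w 0.0872
t 0.15 pos [ 0.2414 -0.5762  0.2299] yaw -67.3 ->xyz [-340.  -265.6  -39.7] rot [ 0.   0.1 22.7] dist 433.0 w 0.0872
t 0.15 pos [ 0.2414 -0.5762  0.2299] yaw -67.3 ->xyz [-481.7 -341.3  -39.6] rot [ 0.   0.1 22.7] dist 592.0 w 0.0872
```

>>> apply_moves(increments=[{"grip": 0, "xyz": [-49, -36, -20], "rotation": [0, 0, 9]}, {"grip": 0, "xyz": [-98, -72, -40], "rotation": [0, 0, 18]}, {"grip": 0, "xyz": [-147, -108, -40], "rotation": [0, 0, 22.7]}, {"grip": 0, "xyz": [-196, -144, -40], "rotation": [0, 0, 22.7]}, {"grip": 0, "xyz": [-246, -178, -40], "rotation": [0, 0, 22.7]}])

```text
time: 0.78
ee_pos: [0.3108, -0.2784, 0.2701]
eef_rot: [0.707, -0.707, -0.0, -0.0]
ft_force: [2.0, 0.4, 0.4]
width: 0.0872
```

```bash
python3 - <<'E'
from h import *
plan(0.31,-0.28,0.27,-90)
plan(0.355,-0.16,0.27,-90)
plan(0.38,-0.0,0.27,-90)
print(r.read_state()['joint_positions'].round(2))
shot('top','top1.png')
E
```

```text
t 0.78 pos [ 0.3108 -0.2784  0.2701] yaw -89.9 ->xyz [1.6 0.8 0.1] rot [0.  0.  0.1] dist 2.0 w 0.0872
t 0.78 pos [ 0.3108 -0.2784  0.2701] yaw -89.9 ->xyz [-118.4  -44.3    0.2] rot [0.  0.  0.1] dist 126.0 w 0.0872
t 0.78 pos [ 0.3108 -0.2784  0.2701] yaw -89.9 ->xyz [-278.3  -69.5    0.3] rot [0.  0.  0.1] dist 287.0 w 0.0872
[ 0.89 -0.14 -0.24  1.89 -0.03  1.39 -0.91]
```

View pics/top1.png

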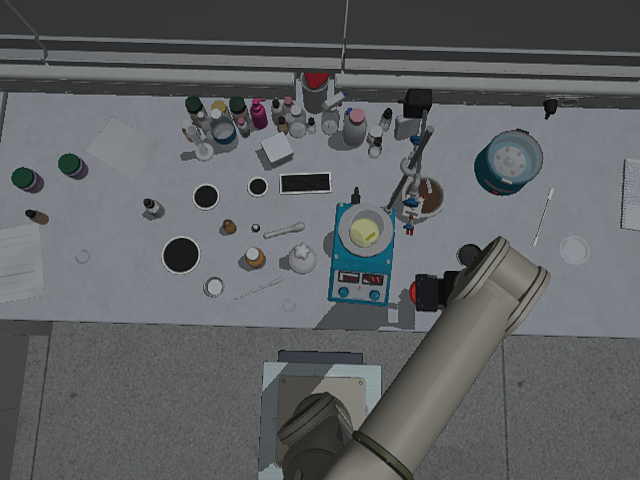

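```bash
python3 - <<'E'
from h import *
c0,c=load('top0'),load('top1')
P=cloud(c);d=np.abs(c['img'].astype(int)-c0['img']).sum(-1)>60
Q=P[d]; Q=Q[(Q[:,2]>.2)&(Q[:,0]>.1)]
a=np.arctan2(-.2784,.3108); e=np.array([np.cos(a),np.sin(a)]);n=np.array([-e[1],e[0]])
for z in np.arange(.2,.8,.05):
    k=Q[(Q[:,2]>=z)&(Q[:,2]<z+.05)]
    if len(k): print(z.round(2),len(k),'rad',(k[:,:2]@e).min().round(3),(k[:,:2]@e).max().round(3),'lat',(k[:,:2]@n).min().round(3),(k[:,:2]@n).max().round(3),'x',k[:,0].max().round(3),'y',k[:,1].max().round(3))
E
```

```text
0.3 30 rad 0.331 0.416 lat 0.003 0.055 x 0.343 y -0.192
0.35 919 rad 0.327 0.414 lat 0.004 0.093 x 0.348 y -0.183
0.4 350 rad 0.358 0.429 lat 0.014 0.06 x 0.347 y -0.227
0.45 96 rad 0.386 0.432 lat 0.03 0.043 x 0.348 y -0.235
0.5 13 rad 0.399 0.415 lat 0.037 0.041 x 0.337 y -0.239
0.55 76 rad 0.334 0.448 lat 0.042 0.053 x 0.369 y -0.192
0.6 797 rad 0.202 0.467 lat -0.054 0.053 x 0.377 y -0.112
0.65 4928 rad 0.113 0.454 lat -0.06 0.05 x 0.365 y -0.057
0.7 954 rad 0.132 0.222 lat -0.042 0.004 x 0.155 y -0.085
```

>>> apply_moves(increments=[{"grip": 0, "xyz": [-58, -20, 0], "rotation": [0, 0, 0]}, {"grip": 0, "xyz": [-117, -40, 0], "rotation": [0, 0, 0]}, {"grip": 0, "xyz": [-175, -50, 0], "rotation": [0, 0, 0]}, {"grip": 0, "xyz": [-235, -62, 0], "rotation": [0, 0, 0]}, {"grip": 0, "xyz": [-295, -80, 0], "rotation": [0, 0, 0]}])

```text
time: 1.45
ee_pos: [0.3897, 0.0231, 0.2711]
eef_rot: [0.71, -0.704, -0.0, -0.001]
ft_force: [1.6, -0.1, 1.5]
width: 0.0871
```

```bash
python3 - <<'E'
from h import *
plan(0.47,0.17,0.33,-90)
E
```

```text
t 1.45 pos [0.3897 0.0231 0.2711] yaw -89.6 ->xyz [-146.4  -81.4  -58.7] rot [-0.   0.1  0.4] dist 177.0 w 0.0871
```

>>> apply_moves(increments=[{"grip": 0, "xyz": [-50, -28, -20], "rotation": [0, 0, 0.4]}, {"grip": 0, "xyz": [-100, -56, -40], "rotation": [0, 0, 0.4]}, {"grip": 0, "xyz": [-146, -81, -58], "rotation": [0, 0, 0.4]}, {"grip": 0, "xyz": [-146, -81, -58], "rotation": [0, 0, 0.4]}])

```text
time: 1.95
ee_pos: [0.4702, 0.173, 0.3295]
eef_rot: [0.709, -0.705, -0.002, -0.002]
ft_force: [-0.5, -0.7, -0.2]
width: 0.0872
```

```bash
python3 - <<'E'
from h import *
for n in ('wrist','top','scene'): shot(n,n+'2.png')
E
```

```text
(no output)
```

View pics/wrist2.png

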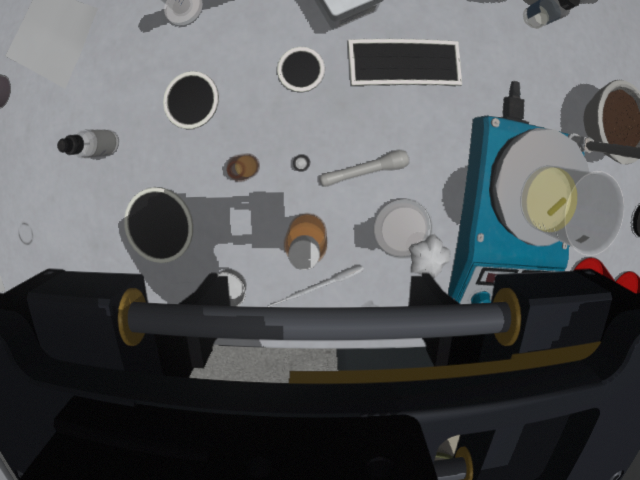

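The wrist view shows all the trays: large (158,225), medium (191,99), small (300,69), long (404,62). It also shows the flask base (403,228), large bottle (306,240), small bottle (241,166), cap (301,162) and pestle (324,181)-(402,160). I'll measure from this one.

```bash
cat >> h.py <<'E'
def wdir(c,u,v):
    f=fl(c);x=(np.asarray(u,float)-c['cx']);y=(np.asarray(v,float)-c['cy']);rr=np.hypot(x,y)+1e-9;t=rr/f
    return np.stack([np.sin(t)*x/rr,np.sin(t)*y/rr,np.cos(t)],-1)
def wray(c,u,v,h):
    R=cv2.Rodrigues(c['rvec'])[0];d=wdir(c,u,v)@R;o=-R.T@c['tvec'].ravel()
    return o+d*((h-o[2])/d[...,2])[...,None]
def wcloud(c):
    v,u=np.mgrid[:480,:640];d=wdir(c,u,v);p=d/d[...,2:]*c['range_z'][...,None]
    return (p-c['tvec'].ravel())@cv2.Rodrigues(c['rvec'])[0]
def circ(P):
    A=np.c_[2*P,np.ones(len(P))];s=np.linalg.lstsq(A,(P**2).sum(1),rcond=None)[0]
    return s[:2],np.sqrt(s[2]+s[0]**2+s[1]**2)
E
python3 - <<'E'
from h import *
c=load('wrist2');P=wcloud(c);g=cv2.cvtColor(c['img'],cv2.COLOR_BGR2GRAY)
m=(g<50).astype(np.uint8);n,l,s,ce=cv2.connectedComponentsWithStats(m)
for i in range(1,n):
    u,v=ce[i]
    if s[i,4]>300 and v<270 and u<470:
        q,_=cv2.findContours((l==i).astype(np.uint8),cv2.RETR_EXTERNAL,cv2.CHAIN_APPROX_NONE);q=max(q,key=len)[:,0]
        W=wray(c,q[:,0],q[:,1],.0055)[:,:2]
        print(ce[i].round(),s[i,4],'circ',*circ(W),'rect',cv2.minAreaRect((W*1000).astype(np.float32)))
print('table z',np.median(P[130:150,300:330,2]),P[100:110,260:280,2].mean())
# heights
for nm,lo,hi,bx in [('pestle',.008,.03,(.46,.56,.02,.185)),('cap',.014,.03,(.49,.53,.185,.225)),('bs',.03,.052,(.47,.56,.23,.31)),('bl',.03,.07,(.36,.48,.14,.25)),('blcap',.1,.12,(.36,.48,.14,.25)),('fl',.003,.16,(.36,.48,.0,.13))]:
    for tag,Q in (('w',P.reshape(-1,3)),('t',cloud(load('top0')).reshape(-1,3))):
        k=Q[(Q[:,2]>lo)&(Q[:,2]<hi)&(Q[:,0]>bx[0])&(Q[:,0]<bx[1])&(Q[:,1]>bx[2])&(Q[:,1]<bx[3])]
        if len(k)<6: print(nm,tag,len(k));continue
        print(nm,tag,len(k),k.min(0).round(3),k.max(0).round(3),'rect',cv2.minAreaRect((k[:,:2]*1000).astype(np.float32)),'circ',*circ(k[:,:2]))
E
```

```text
[404.  61.] 3383 circ [0.65183013 0.06250532] 0.05106955941395318 rect ((651.4365234375, 62.29695129394531), (46.81591796875, 134.16055297851562), 3.9721415042877197)
[300.  69.] 951 circ [0.63613463 0.1980824 ] 0.022080962945384485 rect ((636.3871459960938, 198.0966339111328), (44.28521728515625, 44.407135009765625), 0.3381149172782898)
[190.  99.] 1599 circ [0.60217206 0.34444213] 0.030783276213469886 rect ((602.19384765625, 344.1756286621094), (62.01664352416992, 61.216949462890625), 86.17003631591797)
[ 71. 144.] 372 circ [0.55724681 0.54581955] 0.01963482901411454 rect ((557.8436279296875, 546.993408203125), (49.45827865600586, 27.079347610473633), 84.95122528076172)
[158. 225.] 3021 circ [0.43120048 0.40147046] 0.04655285042649495 rect ((431.2579040527344, 401.4300231933594), (94.2068099975586, 92.49406433105469), 45.20519256591797)
table z -0.0009965581993717117 0.0013674610916761141
pestle w 1422 [0.46  0.037 0.008] [0.534 0.174 0.03 ] rect ((479.1278076171875, 106.27984619140625), (81.84161376953125, 118.31636810302734), 19.828989028930664) circ [0.47984169 0.10642444] 0.046
[... 1581 characters left out ...]
9978637695), 0.20117443799972534) circ [0.4238358  0.18966943] 0.011973506890836356
blcap t 132 [0.406 0.175 0.1  ] [0.438 0.206 0.117] rect ((422.2774658203125, 190.31948852539062), (31.55059814453125, 31.654930114746094), 2.6847481727600098) circ [0.42228816 0.19027953] 0.012163519956885315
fl w 3938 [0.362 0.023 0.004] [0.47  0.13  0.145] rect ((415.019287109375, 86.87321472167969), (64.65585327148438, 135.6783905029297), 46.46173858642578) circ [0.42447104 0.07568767] 0.0283720561794527
fl t 881 [0.36  0.    0.003] [0.48  0.13  0.148] rect ((420.0706787109375, 64.96265411376953), (129.4525909423828, 119.27843475341797), 89.87382507324219) circ [0.41521447 0.0673583 ] 0.036718997376093264
```

```bash
python3 - <<'E'
from h import *
for tag,Q in (('w',wcloud(load('wrist2')).reshape(-1,3)),('t',cloud(load('top0')).reshape(-1,3)),('s',cloud(load('scene0')).reshape(-1,3))):
    k=Q[(Q[:,2]>.006)&(Q[:,2]<.03)&(Q[:,0]>.482)&(Q[:,0]<.56)&(Q[:,1]>.02)&(Q[:,1]<.182)]
    print('pestle',len(k),cv2.minAreaRect((k[:,:2]*1000).astype(np.float32)),k[:,2].max())
    k=Q[(Q[:,2]>.12)&(Q[:,2]<.16)&(Q[:,0]>.36)&(Q[:,0]<.48)&(Q[:,1]>.0)&(Q[:,1]<.12)]
    print('plug',len(k),k.min(0),k.max(0),k.mean(0))
    for z in (.08,.09,.1,.11,.12,.13):
        k=Q[(Q[:,2]>z)&(Q[:,2]<z+.01)&(Q[:,0]>.36)&(Q[:,0]<.48)&(Q[:,1]>.0)&(Q[:,1]<.12)]
        if len(k): print(z,len(k),k.min(0).round(3),k.max(0).round(3))
# flask base circle from wrist image
c=load('wrist2')
im=c['img'][180:290,350:470];cv2.imwrite('pics/crop3.png',cv2.resize(im,None,fx=5,fy=5,interpolation=cv2.INTER_CUBIC))
E
```

```text
pestle 1167 ((505.58404541015625, 116.7969741821289), (24.931203842163086, 117.51412200927734), 19.828989028930664) 0.025344520638713328
plug 1223 [0.4083962  0.03860313 0.12026327] [0.45271134 0.08327079 0.14498727] [0.43210567 0.06362877 0.13982077]
0.08 170 [0.414 0.049 0.08 ] [0.447 0.079 0.09 ]
0.09 87 [0.419 0.053 0.09 ] [0.445 0.076 0.1  ]
0.1 79 [0.423 0.058 0.101] [0.444 0.076 0.11 ]
0.11 25 [0.437 0.059 0.11 ] [0.443 0.074 0.12 ]
0.12 12 [0.441 0.063 0.12 ] [0.449 0.072 0.129]
0.13 498 [0.408 0.039 0.131] [0.453 0.083 0.14 ]
pestle 268 ((517.7717895507812, 96.8778305053711), (150.1555633544922, 70.98754119873047), 88.76670837402344) 0.029889481549108546
plug 211 [0.40839928 0.03992132 0.12764779] [0.44987193 0.08379979 0.14773702] [0.4276556  0.06229314 0.13993169]
0.08 20 [0.411 0.046 0.08 ] [0.431 0.077 0.09 ]
0.09 3 [0.414 0.063 0.092] [0.415 0.071 0.098]
0.12 4 [0.41  0.04  0.128] [0.439 0.073 0.129]
0.13 89 [0.408 0.04  0.13 ] [0.45  0.084 0.14 ]
pestle 211 ((508.0774230957031, 120.57508087158203), (20.95050048828125, 115.7011489868164), 15.775178909301758) 0.025903370942632745
plug 184 [0.40919411 0.04607859 0.12058596] [0.45069488 0.08484449 0.14557445] [0.42636933 0.07029975 0.13706208]
0.08 62 [0.412 0.057 0.08 ] [0.446 0.083 0.09 ]
0.09 49 [0.415 0.056 0.09 ] [0.443 0.081 0.1  ]
0.1 52 [0.415 0.044 0.1  ] [0.443 0.077 0.11 ]
0.11 47 [0.417 0.048 0.11 ] [0.444 0.08  0.12 ]
0.12 31 [0.414 0.054 0.121] [0.442 0.08  0.13 ]
0.13 75 [0.409 0.055 0.13 ] [0.451 0.085 0.14 ]
```

View pics/crop3.png

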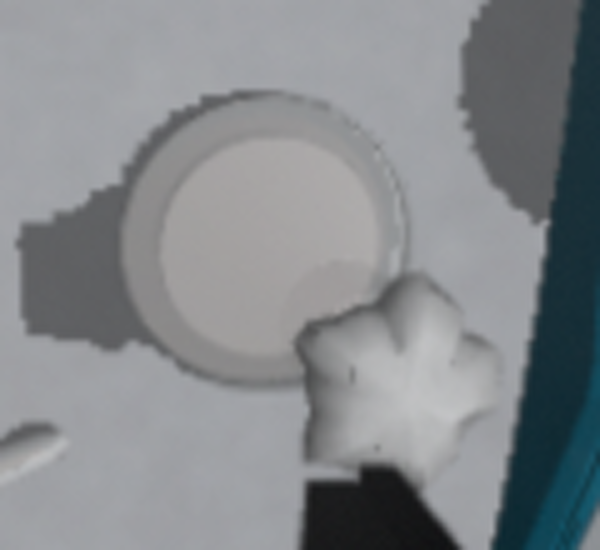

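```bash
python3 - <<'E'
from h import *
print(r.read_state()['joint_positions'].round(2))
print('flask base',wray(load('wrist2'),403,228,.004))
Q=np.vstack([cloud(load('top2')).reshape(-1,3),cloud(load('scene0')).reshape(-1,3),wcloud(load('wrist2')).reshape(-1,3)])
for y in np.arange(-.02,.48,.04):
    k=Q[(Q[:,1]>y)&(Q[:,1]<y+.04)&(Q[:,2]>.05)&(Q[:,2]<.3)&(Q[:,0]>.53)&(Q[:,0]<.9)]
    k2=k[k[:,2]>.09]
    print(y.round(2),len(k),k[:,0].min(initial=9).round(3),'z>.09:',k2[:,0].min(initial=9).round(3))
# beaker on scale
k=Q[(Q[:,1]>-.2)&(Q[:,1]<.0)&(Q[:,2]>.1)&(Q[:,2]<.3)&(Q[:,0]>.3)&(Q[:,0]<.6)];print(k.min(0),k.max(0))
plan(0.4295,0.0635,0.22,0)
E
```

```text
[ 0.49  0.09 -0.98  1.58  0.08  1.51 -2.06]
flask base [0.42878818 0.06052763 0.004     ]
-0.02 1471 0.797 z>.09: 0.801
0.02 1113 0.8 z>.09: 0.814
0.06 1278 0.784 z>.09: 0.785
0.1 2285 0.698 z>.09: 0.786
0.14 2376 0.689 z>.09: 0.82
0.18 1369 0.722 z>.09: 0.813
0.22 1095 0.782 z>.09: 0.787
0.26 1841 0.739 z>.09: 0.739
0.3 2091 0.74 z>.09: 0.74
0.34 2947 0.721 z>.09: 0.721
0.38 2259 0.762 z>.09: 0.768
0.42 1449 0.543 z>.09: 0.862
0.46 3040 0.533 z>.09: 0.541
[ 0.44657698 -0.16822483  0.10001743] [ 0.56578654 -0.05545395  0.29930972]
t 2.1 pos [0.4693 0.1687 0.3287] yaw -90.0 ->xyz [105.3  39.7 108.7] rot [  0.    0.1 -90. ] dist 156.0 w 0.087
```

>>> apply_moves(increments=[{"grip": 0, "xyz": [25, 10, 25], "rotation": [0, 0, -10]}, {"grip": 0, "xyz": [50, 20, 50], "rotation": [0, 0, -20]}, {"grip": 0, "xyz": [80, 30, 80], "rotation": [0, 0, -30]}, {"grip": 0, "xyz": [107, 40, 108], "rotation": [0, 0, -40]}, {"grip": 0, "xyz": [107, 40, 108], "rotation": [0, 0, -50]}])

```text
time: 2.72
ee_pos: [0.4269, 0.0576, 0.2187]
eef_rot: [0.94, -0.342, -0.001, 0.002]
ft_force: [0.7, 0.5, 1.0]
width: 0.0873
```

>>> apply_moves(increments=[{"grip": 0, "xyz": [0, 0, 0], "rotation": [0, 0, -10]}, {"grip": 0, "xyz": [0, 0, 0], "rotation": [0, 0, -20]}, {"grip": 0, "xyz": [0, 0, 0], "rotation": [0, 0, -30]}, {"grip": 0, "xyz": [0, 0, 0], "rotation": [0, 0, -40]}, {"grip": 0, "xyz": [0, 0, 0], "rotation": [0, 0, -40]}])

```text
time: 3.35
ee_pos: [0.4264, 0.0563, 0.2188]
eef_rot: [1.0, -0.002, -0.002, 0.002]
ft_force: [0.4, -0.2, 0.2]
width: 0.0874
```

```bash
python3 - <<'E'
from h import *
shot('wrist','wrist3.png')
plan(0.4288,0.062,0.22,0)
plan(0.4288,0.062,0.097,0)
E
```

```text
t 3.4 pos [0.4265 0.0565 0.2188] yaw -0.3 ->xyz [ 2.3 -5.5 -1.3] rot [ 0.2  0.2 -0.3] dist 6.0 w 0.0868
t 3.4 pos [0.4265 0.0565 0.2188] yaw -0.3 ->xyz [  2.6  -5.9 121.7] rot [ 0.2  0.2 -0.3] dist 122.0 w 0.0868
```

View pics/wrist3.png

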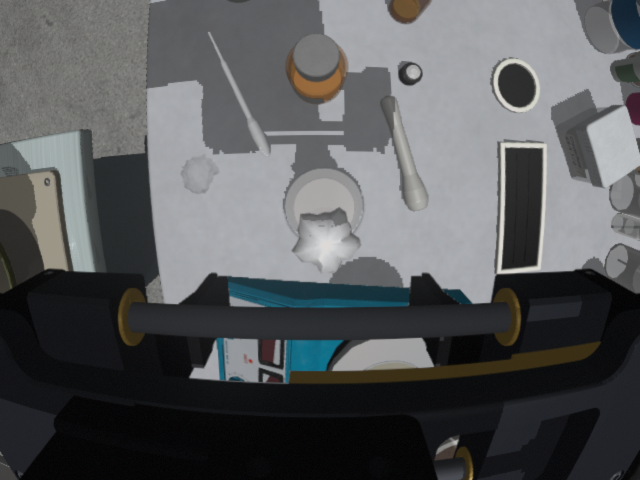

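```bash
python3 - <<'E'
from h import *
c=load('wrist3');Q=wcloud(c).reshape(-1,3)
print(wray(c,324,205,.004),wray(c,326,240,.138))
for lo,hi in ((.04,.06),(.06,.08),(.08,.1),(.1,.12),(.128,.15)):
    k=Q[(Q[:,2]>lo)&(Q[:,2]<hi)&(Q[:,0]>.36)&(Q[:,0]<.48)&(Q[:,1]>.0)&(Q[:,1]<.12)]
    if len(k): print(lo,len(k),k.min(0).round(4),k.max(0).round(4))
    k=k[:,:2]
    if len(k)>20 and lo<.11: print(circ(k))
E
```

```text
[0.42944719 0.06329068 0.004     ] [0.42939068 0.06346441 0.138     ]
0.04 968 [0.3982 0.0426 0.04  ] [0.4592 0.0925 0.06  ]
(array([0.42899764, 0.06182484]), np.float64(0.02745126316709329))
0.06 727 [0.4057 0.0553 0.06  ] [0.4529 0.086  0.0799]
(array([0.42906127, 0.06156291]), np.float64(0.021240137042948245))
0.08 211 [0.4144 0.0705 0.08  ] [0.4398 0.0791 0.0998]
(array([0.42868637, 0.06366244]), np.float64(0.014074530741942926))
0.1 41 [0.4211 0.0738 0.1006] [0.4328 0.0768 0.1095]
(array([0.4284312 , 0.06722975]), np.float64(0.009489772287235717))
0.128 2972 [0.4058 0.0399 0.1311] [0.4531 0.0841 0.1444]
```

>>> apply_moves(increments=[{"grip": 0, "xyz": [2.5, -6, 0], "rotation": [0, 0, -0.3]}, {"grip": 0, "xyz": [2.5, -6, 40], "rotation": [0, 0, -0.3]}, {"grip": 0, "xyz": [2.5, -6, 80], "rotation": [0, 0, -0.3]}, {"grip": 0, "xyz": [2.5, -6, 121], "rotation": [0, 0, -0.3]}, {"grip": 0, "xyz": [2.5, -6, 121], "rotation": [0, 0, -0.3]}])

```text
time: 4.03
ee_pos: [0.4267, 0.0623, 0.0959]
eef_rot: [1.0, -0.001, -0.004, 0.001]
ft_force: [-0.1, -0.1, 1.0]
width: 0.0871
```

>>> apply_moves(increments=[{"grip": 140, "xyz": [0, 0, 0], "rotation": [0, 0, 0]}, {"grip": 200, "xyz": [0, 0, 0], "rotation": [0, 0, 0]}, {"grip": 200, "xyz": [0, 0, 0], "rotation": [0, 0, 0]}, {"grip": 200, "xyz": [0, 0, 0], "rotation": [0, 0, 0]}, {"grip": 200, "xyz": [0, 0, 0], "rotation": [0, 0, 0]}], squeeze=20)

```text
time: 4.65
ee_pos: [0.4268, 0.0622, 0.0961]
eef_rot: [1.0, -0.001, -0.004, 0.001]
ft_force: [0.2, -0.0, -0.5]
width: 0.045
```

```bash
python3 - <<'E'
from h import *
s=r.read_state();print(s['joint_positions'].round(2),s['ft_force'],s['width'])
plan(0.429,0.0625,0.235,0)
E
```

```text
[ 0.59  0.12 -0.87  2.06  0.1   1.02 -0.33] [ 0.18762363 -0.0322174  -0.54102823] 0.04500030356689096
t 4.65 pos [0.4268 0.0622 0.0961] yaw -0.1 ->xyz [ 1.100e+00  1.000e-01 -1.389e+02] rot [ 0.2  0.4 -0.1] dist 139.0 w 0.045
```

>>> apply_moves(increments=[{"grip": 200, "xyz": [0, 0, 0], "rotation": [0, 0, 0]}, {"grip": 200, "xyz": [0, 0, 0], "rotation": [0, 0, 0]}, {"grip": 200, "xyz": [0, 0, 0], "rotation": [0, 0, 0]}, {"grip": 200, "xyz": [0, 0, 0], "rotation": [0, 0, 0]}, {"grip": 200, "xyz": [0, 0, 0], "rotation": [0, 0, 0]}])

```text
time: 5.28
ee_pos: [0.4268, 0.0622, 0.0961]
eef_rot: [1.0, -0.001, -0.004, 0.001]
ft_force: [0.4, -0.5, -0.1]
width: 0.0325
```

>>> apply_moves(increments=[{"grip": 200, "xyz": [0, 0, -10], "rotation": [0, 0, 0]}, {"grip": 200, "xyz": [0, 0, -40], "rotation": [0, 0, 0]}, {"grip": 200, "xyz": [0, 0, -80], "rotation": [0, 0, 0]}, {"grip": 200, "xyz": [0, 0, -120], "rotation": [0, 0, 0]}, {"grip": 200, "xyz": [0, 0, -140], "rotation": [0, 0, 0]}])

```text
time: 5.9
ee_pos: [0.4284, 0.063, 0.2387]
eef_rot: [1.0, -0.001, -0.003, 0.002]
ft_force: [0.2, -0.0, -2.1]
width: 0.0326
```

```bash
python3 - <<'E'
from h import *
plan(0.431,0.4015,0.235,0)
s=r.read_state();print(s['ft_force'])
shot('scene','scene4.png')
E
```

```text
t 5.9 pos [0.4284 0.063  0.2387] yaw -0.1 ->xyz [   2.  -338.6    2.7] rot [ 0.2  0.3 -0.1] dist 339.0 w 0.0326
[ 0.201344   -0.04783052 -2.06268126]
```

View pics/scene4.png

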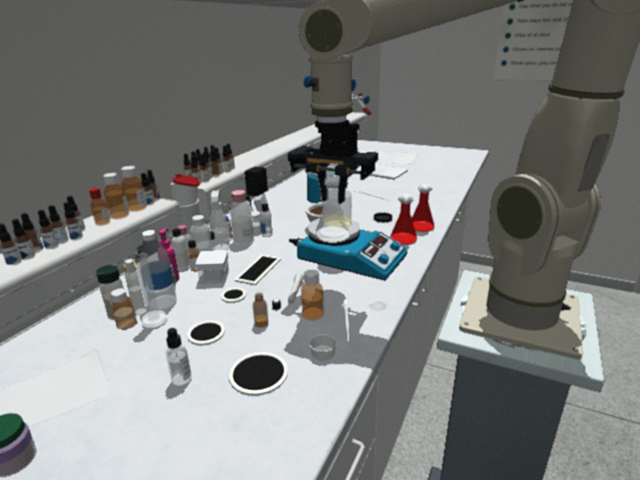

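>>> apply_moves(increments=[{"grip": 200, "xyz": [0, -30, 0], "rotation": [0.2, 0.3, 0]}, {"grip": 200, "xyz": [0, -75, 0], "rotation": [0.2, 0.3, 0]}, {"grip": 200, "xyz": [0, -125, 0], "rotation": [0.2, 0.3, 0]}, {"grip": 200, "xyz": [1, -170, 0], "rotation": [0.2, 0.3, 0]}, {"grip": 200, "xyz": [1, -200, 0], "rotation": [0.2, 0.3, 0]}])

```text
time: 6.58
ee_pos: [0.4298, 0.2652, 0.2396]
eef_rot: [1.0, -0.0, 0.001, -0.001]
ft_force: [-0.1, -1.5, -1.7]
width: 0.0328
```

```bash
python3 - <<'E'
from h import *
plan(0.4305,0.4015,0.235,0)
s=r.read_state();print(s['joint_positions'].round(2))
E
```

```text
t 6.58 pos [0.4298 0.2652 0.2396] yaw -0.0 ->xyz [   0.7 -136.3    4.7] rot [-0.1 -0.1 -0. ] dist 136.0 w 0.0328
[ 0.35  0.19 -1.09  1.72  0.17  1.34 -0.77]
```

>>> apply_moves(increments=[{"grip": 200, "xyz": [1, -35, 0], "rotation": [0, 0, 0]}, {"grip": 200, "xyz": [1, -80, 0], "rotation": [0, 0, 0]}, {"grip": 200, "xyz": [1, -120, 0], "rotation": [0, 0, 0]}, {"grip": 200, "xyz": [1, -136, 0], "rotation": [0, 0, 0]}, {"grip": 200, "xyz": [1, -136, 0], "rotation": [0, 0, 0]}])

```text
time: 7.2
ee_pos: [0.4298, 0.4023, 0.2392]
eef_rot: [1.0, 0.001, -0.0, -0.001]
ft_force: [-0.1, 0.1, -1.6]
width: 0.0325
```

```bash
python3 - <<'E'
from h import *
plan(0.431,0.4017,0.103,0)
s=r.read_state();print(s['joint_positions'].round(2))
shot('wrist','wrist5.png')
E
```

```text
t 7.2 pos [0.4298 0.4023 0.2392] yaw 0.1 ->xyz [  1.2   0.8 136.2] rot [-0.1  0.   0.1] dist 136.0 w 0.0325
[-0.02  0.43 -1.06  1.51  0.38  1.42 -1.09]
```

View pics/wrist5.png

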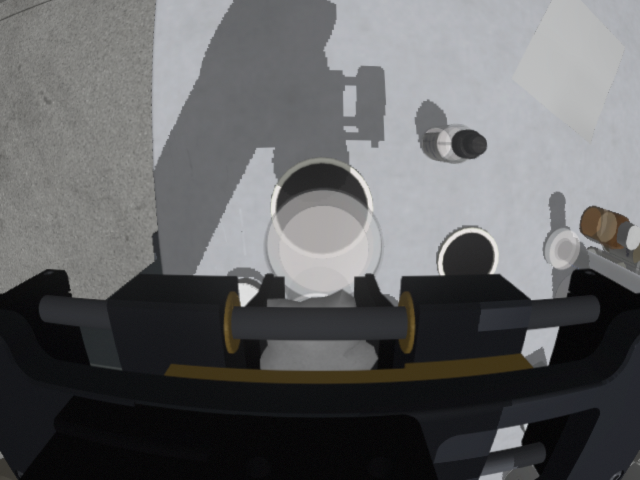

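>>> apply_moves(increments=[{"grip": 200, "xyz": [1, 1, 40], "rotation": [0, 0, 0]}, {"grip": 200, "xyz": [1, 1, 85], "rotation": [0, 0, 0]}, {"grip": 200, "xyz": [1, 1, 120], "rotation": [0, 0, 0]}, {"grip": 200, "xyz": [1, 1, 134], "rotation": [0, 0, 0]}, {"grip": 200, "xyz": [1, 1, 136], "rotation": [0, 0, 0]}])

```text
time: 7.88
ee_pos: [0.4318, 0.3996, 0.1034]
eef_rot: [1.0, 0.0, 0.0, -0.0]
ft_force: [-0.5, 0.8, -1.8]
width: 0.0328
```

```bash
python3 - <<'E'
from h import *
plan(0.431,0.4017,0.101,0)
print(r.read_state()['ft_force'])
shot('wrist','wrist6.png'); shot('scene','scene6.png')
E
```

```text
t 7.88 pos [0.4318 0.3996 0.1034] yaw 0.0 ->xyz [-0.8 -2.1  2.4] rot [-0. -0.  0.] dist 3.0 w 0.0328
[-0.45601319  0.77205967 -1.79692864]
```

View pics/wrist6.png

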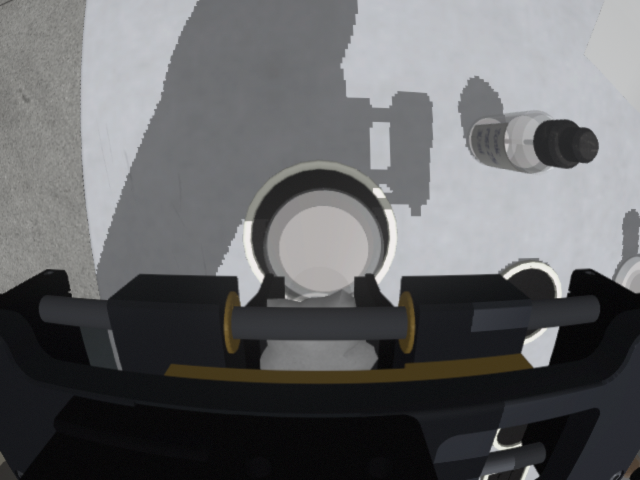

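>>> apply_moves(increments=[{"grip": 200, "xyz": [-0.5, -2.5, 1.5], "rotation": [0, 0, 0]}, {"grip": 200, "xyz": [-0.5, -2.5, 2.2], "rotation": [0, 0, 0]}, {"grip": 200, "xyz": [-0.5, -2.5, 2.2], "rotation": [0, 0, 0]}])

```text
time: 8.35
ee_pos: [0.4316, 0.4032, 0.1026]
eef_rot: [1.0, 0.0, 0.001, -0.001]
ft_force: [0.2, 0.6, -1.0]
width: 0.0324
```

>>> apply_moves(increments=[{"grip": 170, "xyz": [0, 0, 0], "rotation": [0, 0, 0]}, {"grip": 140, "xyz": [0, 0, 0], "rotation": [0, 0, 0]}, {"grip": 60, "xyz": [0, 0, 0], "rotation": [0, 0, 0]}, {"grip": 0, "xyz": [0, 0, 0], "rotation": [0, 0, 0]}, {"grip": 0, "xyz": [0, 0, 0], "rotation": [0, 0, 0]}])

```text
time: 8.98
ee_pos: [0.4316, 0.4032, 0.1026]
eef_rot: [1.0, 0.0, 0.001, -0.001]
ft_force: [-1.3, -1.0, 0.5]
width: 0.0614
```

>>> apply_moves(increments=[{"grip": 0, "xyz": [0, 0, 0], "rotation": [0, 0, 0]}, {"grip": 0, "xyz": [0, 0, 0], "rotation": [0, 0, 0]}, {"grip": 0, "xyz": [0, 0, -20], "rotation": [0, 0, 0]}, {"grip": 0, "xyz": [0, 0, -70], "rotation": [0, 0, 0]}, {"grip": 0, "xyz": [0, 0, -125], "rotation": [0, 0, 0]}])

```text
time: 9.6
ee_pos: [0.431, 0.4029, 0.2302]
eef_rot: [1.0, 0.001, 0.001, -0.001]
ft_force: [0.1, 0.9, 1.0]
width: 0.0866
```

```bash
python3 - <<'E'
from h import *
c=shot('wrist','wrist7.png')
plan(0.4235,0.1897,0.20,0)
Q=wcloud(c).reshape(-1,3)
for lo,hi in ((.02,.04),(.04,.06),(.06,.08),(.08,.1)):
    k=Q[(Q[:,2]>lo)&(Q[:,2]<hi)&(Q[:,0]>.36)&(Q[:,0]<.5)&(Q[:,1]>.33)&(Q[:,1]<.47)]
    if len(k)>20: print(lo,len(k),k.min(0).round(4),k.max(0).round(4),circ(k[:,:2]))
E
```

```text
t 9.65 pos [0.4321 0.4056 0.238 ] yaw 0.1 ->xyz [ -9.3 216.2  36.1] rot [-0.5 -0.5  0.1] dist 219.0 w 0.0868
0.02 1054 [0.3951 0.3745 0.02  ] [0.4721 0.4419 0.04  ] (array([0.43337032, 0.40312013]), np.float64(0.035486756820489344))
0.04 953 [0.4017 0.382  0.04  ] [0.4649 0.4351 0.06  ] (array([0.43340573, 0.40324639]), np.float64(0.028759396234758348))
0.06 785 [0.4085 0.3945 0.06  ] [0.4586 0.4286 0.0799] (array([0.43338808, 0.40345979]), np.float64(0.022131810856385065))
0.08 308 [0.4157 0.4044 0.08  ] [0.4517 0.4221 0.0999] (array([0.43341666, 0.40498737]), np.float64(0.015109822660925552))
```

View pics/wrist7.png

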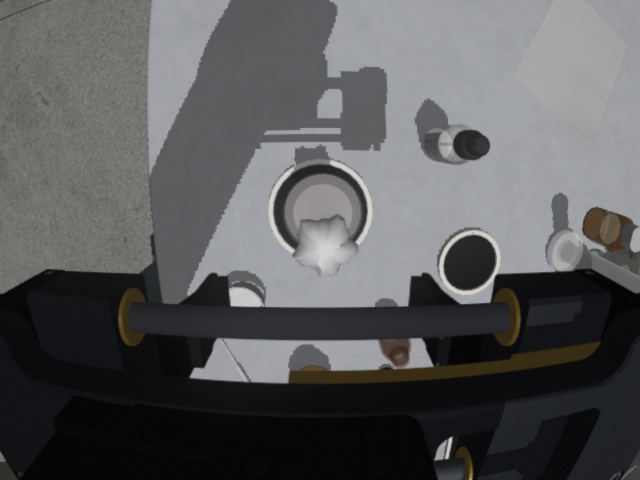

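>>> apply_moves(increments=[{"grip": 0, "xyz": [-1, 40, 0], "rotation": [-0.4, -0.4, 0]}, {"grip": 0, "xyz": [-3, 100, 0], "rotation": [-0.4, -0.4, 0]}, {"grip": 0, "xyz": [-6, 155, 20], "rotation": [-0.4, -0.4, 0]}, {"grip": 0, "xyz": [-9, 200, 40], "rotation": [-0.4, -0.4, 0]}, {"grip": 0, "xyz": [-9, 216, 60], "rotation": [-0.4, -0.4, 0]}])

```text
time: 10.28
ee_pos: [0.4244, 0.1872, 0.1764]
eef_rot: [1.0, -0.001, 0.002, 0.0]
ft_force: [0.0, 1.2, 0.4]
width: 0.0872
```

```bash
python3 - <<'E'
from h import *
c=shot('wrist','wrist8.png')
plan(0.4235,0.1897,0.055,0)
Q=wcloud(c).reshape(-1,3)
for lo,hi in ((.02,.04),(.04,.06),(.06,.08),(.08,.1),(.1,.12)):
    k=Q[(Q[:,2]>lo)&(Q[:,2]<hi)&(Q[:,0]>.36)&(Q[:,0]<.5)&(Q[:,1]>.13)&(Q[:,1]<.25)]
    if len(k)>20: print(lo,len(k),k.min(0).round(4),k.max(0).round(4),circ(k[:,:2]))
E
```

```text
t 10.32 pos [0.4236 0.1858 0.1741] yaw -0.2 ->xyz [ -0.2  -4.2 119.1] rot [ 0.1 -0.  -0.2] dist 119.0 w 0.087
0.02 162 [0.4001 0.2009 0.0201] [0.4464 0.2155 0.0399] (array([0.42294834, 0.19043032]), np.float64(0.024937168185959476))
0.04 218 [0.4001 0.2008 0.04  ] [0.4461 0.2159 0.0598] (array([0.42293732, 0.18972065]), np.float64(0.025463727629664756))
0.06 1332 [0.3979 0.1758 0.0601] [0.4475 0.2152 0.08  ] (array([0.4229313 , 0.19104817]), np.float64(0.02185499326884491))
0.08 510 [0.4039 0.1862 0.08  ] [0.4423 0.2095 0.1   ] (array([0.42297487, 0.18938728]), np.float64(0.017642971145978667))
0.1 2246 [0.4064 0.1736 0.1001] [0.439  0.2069 0.1112] (array([0.42285098, 0.19093684]), np.float64(0.011942913936770515))
```

>>> apply_moves(increments=[{"grip": 0, "xyz": [-1, -4.5, 0], "rotation": [0, 0, 0]}, {"grip": 0, "xyz": [-1, -4.5, 40], "rotation": [0, 0, 0]}, {"grip": 0, "xyz": [-1, -4.5, 80], "rotation": [0, 0, 0]}, {"grip": 0, "xyz": [-1, -4.5, 118], "rotation": [0, 0, 0]}, {"grip": 0, "xyz": [-1, -4.5, 118], "rotation": [0, 0, 0]}])

```text
time: 10.95
ee_pos: [0.4212, 0.1916, 0.0553]
eef_rot: [1.0, 0.0, -0.002, 0.001]
ft_force: [-0.1, 0.4, -0.3]
width: 0.0874
```

>>> apply_moves(increments=[{"grip": 200, "xyz": [0, 0, 0], "rotation": [0, 0, 0]}, {"grip": 200, "xyz": [0, 0, 0], "rotation": [0, 0, 0]}, {"grip": 200, "xyz": [0, 0, 0], "rotation": [0, 0, 0]}, {"grip": 200, "xyz": [0, 0, 0], "rotation": [0, 0, 0]}, {"grip": 200, "xyz": [0, 0, 0], "rotation": [0, 0, 0]}])

```text
time: 11.58
ee_pos: [0.4218, 0.1916, 0.0558]
eef_rot: [1.0, -0.0, -0.001, 0.0]
ft_force: [1.3, 0.3, 4.3]
width: 0.0503
```

>>> apply_moves(increments=[{"grip": 200, "xyz": [0, 0, 0], "rotation": [0, 0, 0]}, {"grip": 200, "xyz": [0, 0, 0], "rotation": [0, 0, 0]}], squeeze=25)

```text
time: 11.82
ee_pos: [0.4218, 0.1916, 0.0558]
eef_rot: [1.0, -0.0, -0.001, 0.0]
ft_force: [0.8, -0.0, 1.9]
width: 0.0506
```

```bash
python3 - <<'E'
from h import *
plan(0.423,0.190,0.16,0)
E
```

```text
t 11.82 pos [0.4218 0.1916 0.0558] yaw -0.0 ->xyz [   1.     1.7 -104.2] rot [ 0.1  0.1 -0. ] dist 104.0 w 0.0506
```

>>> apply_moves(increments=[{"grip": 200, "xyz": [0, 0, -10], "rotation": [0, 0, 0]}, {"grip": 200, "xyz": [0, 0, -45], "rotation": [0, 0, 0]}, {"grip": 200, "xyz": [0, 0, -90], "rotation": [0, 0, 0]}, {"grip": 200, "xyz": [0, 0, -110], "rotation": [0, 0, 0]}, {"grip": 200, "xyz": [0, 0, -110], "rotation": [0, 0, 0]}])

```text
time: 12.45
ee_pos: [0.4226, 0.1919, 0.1671]
eef_rot: [1.0, -0.0, 0.0, 0.001]
ft_force: [0.0, -0.5, -2.0]
width: 0.0504
```

```bash
python3 - <<'E'
from h import *
plan(0.602,0.3445,0.165,80)
print(r.read_state()['ft_force'],r.read_state()['joint_positions'].round(2))
E
```

```text
t 12.45 pos [0.4226 0.1919 0.1671] yaw -0.0 ->xyz [ 179.3 -152.7    2. ] rot [  0.1   0.  -80. ] dist 235.0 w 0.0504
[ 0.04132926 -0.52167793 -1.95723698] [ 0.56  0.14 -1.13  1.91  0.14  1.18 -0.63]
```

>>> apply_moves(increments=[{"grip": 200, "xyz": [20, -18, 0], "rotation": [0, 0, -8]}, {"grip": 200, "xyz": [45, -38, 0], "rotation": [0, 0, -18]}, {"grip": 200, "xyz": [75, -64, 0], "rotation": [0, 0, -28]}, {"grip": 200, "xyz": [100, -85, 0], "rotation": [0, 0, -37]}, {"grip": 200, "xyz": [115, -98, 0], "rotation": [0, 0, -44]}])

```text
time: 13.08
ee_pos: [0.5377, 0.2907, 0.1647]
eef_rot: [0.926, 0.377, -0.001, 0.0]
ft_force: [-0.4, -0.7, -1.1]
width: 0.0506
```

```bash
python3 - <<'E'
from h import *
plan(0.602,0.3445,0.165,80)
print(r.read_state()['ft_force'],r.read_state()['joint_positions'].round(2))
E
```

```text
t 13.07 pos [0.5377 0.2907 0.1647] yaw 44.3 ->xyz [83.6  6.4 -0.5] rot [ -0.1   0.1 -35.7] dist 84.0 w 0.0506
[-0.40015347 -0.68488293 -1.05100265] [ 0.23  0.6  -1.11  1.54  0.54  1.35 -0.16]
```

>>> apply_moves(increments=[{"grip": 200, "xyz": [20, 1.5, 0], "rotation": [0, 0, -9]}, {"grip": 200, "xyz": [42, 3, 0], "rotation": [0, 0, -18]}, {"grip": 200, "xyz": [64, 5, 0], "rotation": [0, 0, -27]}, {"grip": 200, "xyz": [83.5, 6.5, 0], "rotation": [0, 0, -35.5]}, {"grip": 200, "xyz": [83.5, 6.5, 0], "rotation": [0, 0, -35.5]}])

```text
time: 13.7
ee_pos: [0.6015, 0.3451, 0.162]
eef_rot: [0.767, 0.642, -0.003, -0.001]
ft_force: [-1.0, -0.3, -0.8]
width: 0.0506
```

```bash
python3 - <<'E'
from h import *
plan(0.602,0.3445,0.061,80)
print(r.read_state()['ft_force'],r.read_state()['joint_positions'].round(2))
shot('wrist','wrist9.png')
E
```

```text
t 13.7 pos [0.6015 0.3451 0.162 ] yaw 79.8 ->xyz [ -0.2   1.1 101. ] rot [-0.3  0.1 -0.2] dist 101.0 w 0.0506
[-0.9667122  -0.34622091 -0.80291769] [ 0.09  0.8  -1.14  1.29  0.71  1.48  0.41]
```

View pics/wrist9.png

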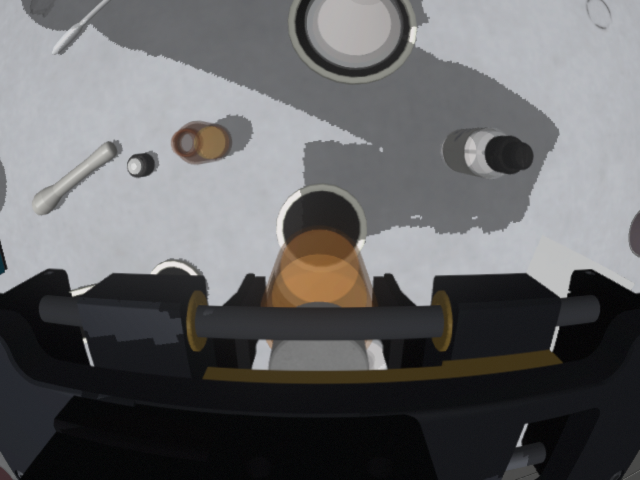

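>>> apply_moves(increments=[{"grip": 200, "xyz": [0, 1, 35], "rotation": [-0.3, 0, 0]}, {"grip": 200, "xyz": [0, 1, 70], "rotation": [-0.3, 0, 0]}, {"grip": 200, "xyz": [0, 1, 95], "rotation": [-0.3, 0, 0]}, {"grip": 200, "xyz": [0, 1, 100], "rotation": [-0.3, 0, 0]}, {"grip": 200, "xyz": [0, 1, 100], "rotation": [-0.3, 0, 0]}])

```text
time: 14.38
ee_pos: [0.6018, 0.3445, 0.0633]
eef_rot: [0.768, 0.64, -0.001, 0.001]
ft_force: [-0.7, 0.8, -0.8]
width: 0.0503
```

```bash
python3 - <<'E'
from h import *
plan(0.602,0.3445,0.0605,80)
print(r.read_state()['ft_force'])
shot('scene','scene9.png')
im=cv2.imread('pics/scene9.png')[200:420,100:360]; cv2.imwrite('pics/crop9.png',cv2.resize(im,None,fx=2.5,fy=2.5,interpolation=cv2.INTER_CUBIC))
E
```

```text
t 14.38 pos [0.6018 0.3445 0.0633] yaw 79.6 ->xyz [0.  0.2 2.8] rot [ 0.1  0.1 -0.4] dist 3.0 w 0.0503
[-0.6602235   0.79683471 -0.75787246]
```

View pics/crop9.png

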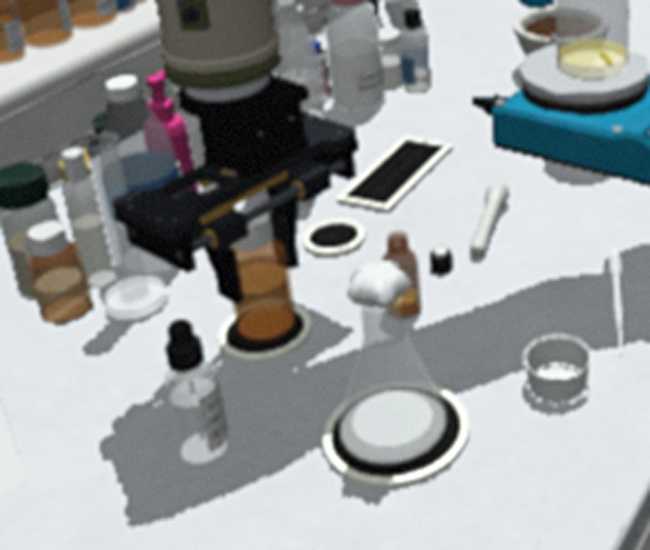

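Bottle is over its recess and the flask sits well centred in its tray. I'll lower the last 2–3 mm and release.

>>> apply_moves(increments=[{"grip": 200, "xyz": [0, 0, 1.5], "rotation": [0, 0, 0]}, {"grip": 200, "xyz": [0, 0, 2.8], "rotation": [0, 0, 0]}, {"grip": 200, "xyz": [0, 0, 2.8], "rotation": [0, 0, 0]}])

```text
time: 14.8
ee_pos: [0.6021, 0.3448, 0.0613]
eef_rot: [0.768, 0.64, 0.0, 0.001]
ft_force: [0.5, -0.0, -1.5]
width: 0.0505
```

>>> apply_moves(increments=[{"grip": 130, "xyz": [0, 0, 0], "rotation": [0, 0, 0]}, {"grip": 110, "xyz": [0, 0, 0], "rotation": [0, 0, 0]}, {"grip": 50, "xyz": [0, 0, 0], "rotation": [0, 0, 0]}, {"grip": 0, "xyz": [0, 0, 0], "rotation": [0, 0, 0]}, {"grip": 0, "xyz": [0, 0, 0], "rotation": [0, 0, 0]}])

```text
time: 15.42
ee_pos: [0.6021, 0.3449, 0.0614]
eef_rot: [0.768, 0.64, 0.0, 0.001]
ft_force: [-0.1, -0.5, 0.4]
width: 0.0727
```

>>> apply_moves(increments=[{"grip": 0, "xyz": [0, 0, 0], "rotation": [0, 0, 0]}, {"grip": 0, "xyz": [0, 0, 0], "rotation": [0, 0, 0]}, {"grip": 0, "xyz": [0, 0, -20], "rotation": [0, 0, 0]}, {"grip": 0, "xyz": [0, 0, -60], "rotation": [0, 0, 0]}, {"grip": 0, "xyz": [0, 0, -100], "rotation": [0, 0, 0]}])

```text
time: 16.05
ee_pos: [0.6018, 0.3452, 0.164]
eef_rot: [0.768, 0.64, 0.001, 0.001]
ft_force: [0.5, 0.4, 0.7]
width: 0.0868
```

```bash
python3 - <<'E'
from h import *
c=shot('wrist','wrist10.png')
plan(0.5115,0.2668,0.15,15)
Q=wcloud(c).reshape(-1,3)
for lo,hi in ((.02,.04),(.04,.06),(.06,.08),(.08,.1),(.1,.125)):
    k=Q[(Q[:,2]>lo)&(Q[:,2]<hi)&(Q[:,0]>.55)&(Q[:,0]<.66)&(Q[:,1]>.28)&(Q[:,1]<.4)]
    if len(k)>20: print(lo,len(k),k.min(0).round(4),k.max(0).round(4),circ(k[:,:2]))
E
```

```text
t 16.1 pos [0.6029 0.347  0.1702] yaw 79.7 ->xyz [-95.4 -75.6  19.3] rot [ 0.2 -0.4 64.7] dist 123.0 w 0.0868
0.02 205 [0.5763 0.323  0.02  ] [0.5951 0.3688 0.0398] (array([0.60185973, 0.34387328]), np.float64(0.025556179392343076))
0.04 245 [0.576  0.3229 0.0401] [0.5964 0.3689 0.06  ] (array([0.60135392, 0.34402816]), np.float64(0.025215348101520495))
0.06 874 [0.5757 0.319  0.0601] [0.6181 0.3691 0.08  ] (array([0.60052796, 0.34420117]), np.float64(0.02348213222156721))
0.08 1269 [0.5786 0.3216 0.08  ] [0.6163 0.3667 0.1   ] (array([0.602078  , 0.34388112]), np.float64(0.0195258408409706))
0.1 2622 [0.5846 0.3273 0.1001] [0.6185 0.3609 0.115 ] (array([0.600277  , 0.34428438]), np.float64(0.012093069717479083))
```

View pics/wrist10.png

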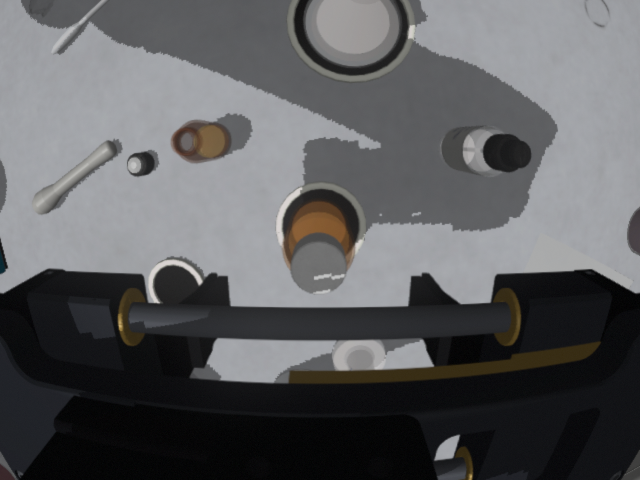

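>>> apply_moves(increments=[{"grip": 0, "xyz": [-10, -8, 0], "rotation": [0, 0, 10]}, {"grip": 0, "xyz": [-30, -24, 0], "rotation": [0, 0, 20]}, {"grip": 0, "xyz": [-55, -44, 0], "rotation": [0, 0, 30]}, {"grip": 0, "xyz": [-80, -62, 0], "rotation": [0, 0, 40]}, {"grip": 0, "xyz": [-95, -75, 0], "rotation": [0, 0, 50]}])

```text
time: 16.73
ee_pos: [0.5113, 0.2663, 0.1704]
eef_rot: [0.967, 0.253, 0.004, -0.0]
ft_force: [0.1, 0.4, 0.4]
width: 0.0871
```

>>> apply_moves(increments=[{"grip": 0, "xyz": [0, 0, 0], "rotation": [0, 0, 10]}, {"grip": 0, "xyz": [0, 0, 0], "rotation": [0, 0, 20]}, {"grip": 0, "xyz": [0, 0, 10], "rotation": [0, 0, 30]}, {"grip": 0, "xyz": [0, 0, 20], "rotation": [0, 0, 40]}, {"grip": 0, "xyz": [0, 0, 20], "rotation": [0, 0, 40]}])

```text
time: 17.35
ee_pos: [0.5112, 0.2666, 0.151]
eef_rot: [0.996, -0.092, 0.004, -0.002]
ft_force: [0.4, 0.2, -0.0]
width: 0.0869
```

```bash
python3 - <<'E'
from h import *
c=shot('wrist','wrist11.png')
plan(0.5115,0.2668,0.03,-10)
Q=wcloud(c).reshape(-1,3)
for lo,hi in ((.01,.03),(.03,.05),(.05,.06),(.06,.074),(.074,.085)):
    k=Q[(Q[:,2]>lo)&(Q[:,2]<hi)&(Q[:,0]>.48)&(Q[:,0]<.55)&(Q[:,1]>.235)&(Q[:,1]<.3)]
    if len(k)>20: print(lo,len(k),k.min(0).round(4),k.max(0).round(4),circ(k[:,:2]))
E
```

```text
t 17.4 pos [0.5114 0.2668 0.1513] yaw -10.4 ->xyz [ -0.9   0.5 121.3] rot [-0.2 -0.5 -0.4] dist 121.0 w 0.0867
0.01 335 [0.4963 0.253  0.01  ] [0.5269 0.2851 0.03  ] (array([0.51111744, 0.2695324 ]), np.float64(0.015130417892694235))
0.03 251 [0.4952 0.2533 0.03  ] [0.5272 0.2848 0.05  ] (array([0.51105609, 0.26900598]), np.float64(0.015650195799343236))
0.05 707 [0.4951 0.2551 0.05  ] [0.5269 0.2846 0.06  ] (array([0.51101105, 0.26873835]), np.float64(0.013555471079779247))
0.06 389 [0.4994 0.2605 0.06  ] [0.5225 0.2797 0.074 ] (array([0.51110983, 0.26984421]), np.float64(0.008686440684249772))
0.074 324 [0.5013 0.2592 0.0741] [0.5201 0.2776 0.0795] (array([0.51085849, 0.26847312]), np.float64(0.007902960633418162))
```

View pics/wrist11.png

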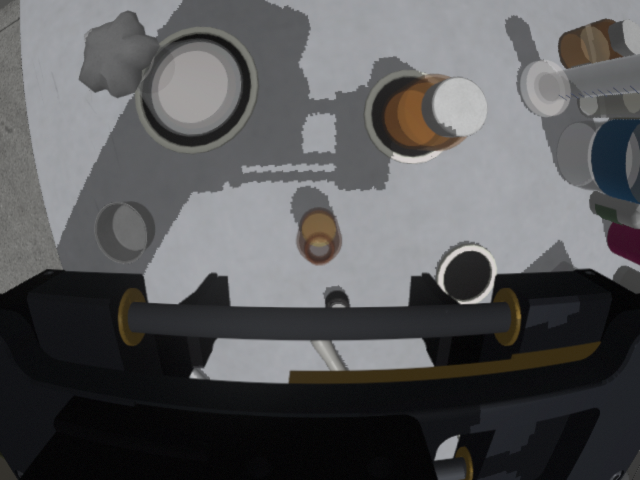

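>>> apply_moves(increments=[{"grip": 0, "xyz": [-1, -1.5, 30], "rotation": [0, -0.3, 0]}, {"grip": 0, "xyz": [-1, -1.5, 60], "rotation": [0, -0.3, 0]}, {"grip": 0, "xyz": [-1, -1.5, 95], "rotation": [0, -0.3, 0]}, {"grip": 0, "xyz": [-1, -1.5, 121], "rotation": [0, -0.3, 0]}, {"grip": 0, "xyz": [-1, -1.5, 121], "rotation": [0, -0.3, 0]}])

```text
time: 18.02
ee_pos: [0.511, 0.2686, 0.0296]
eef_rot: [0.996, -0.089, 0.001, -0.002]
ft_force: [-0.7, -0.1, 1.3]
width: 0.0868
```

>>> apply_moves(increments=[{"grip": 200, "xyz": [0, 0, 0], "rotation": [0, 0, 0]}, {"grip": 200, "xyz": [0, 0, 0], "rotation": [0, 0, 0]}, {"grip": 200, "xyz": [0, 0, 0], "rotation": [0, 0, 0]}, {"grip": 200, "xyz": [0, 0, 0], "rotation": [0, 0, 0]}, {"grip": 200, "xyz": [0, 0, 0], "rotation": [0, 0, 0]}], squeeze=15)

```text
time: 18.65
ee_pos: [0.5111, 0.2686, 0.0297]
eef_rot: [0.996, -0.089, 0.001, -0.002]
ft_force: [0.2, 0.3, 0.7]
width: 0.0444
```

>>> apply_moves(increments=[{"grip": 200, "xyz": [0, 0, 0], "rotation": [0, 0, 0]}, {"grip": 200, "xyz": [0, 0, 0], "rotation": [0, 0, 0]}, {"grip": 200, "xyz": [0, 0, 0], "rotation": [0, 0, 0]}, {"grip": 200, "xyz": [0, 0, 0], "rotation": [0, 0, 0]}])

```text
time: 19.15
ee_pos: [0.5111, 0.2685, 0.0297]
eef_rot: [0.996, -0.089, 0.001, -0.002]
ft_force: [0.8, -0.8, -0.3]
width: 0.0325
```

>>> apply_moves(increments=[{"grip": 200, "xyz": [0, 0, -8], "rotation": [0, 0, 0]}, {"grip": 200, "xyz": [0, 0, -30], "rotation": [0, 0, 0]}, {"grip": 200, "xyz": [0, 0, -60], "rotation": [0, 0, 0]}, {"grip": 200, "xyz": [0, 0, -80], "rotation": [0, 0, -5]}, {"grip": 200, "xyz": [0, 0, -80], "rotation": [0, 0, -10]}])

```text
time: 19.77
ee_pos: [0.512, 0.2692, 0.1132]
eef_rot: [1.0, -0.0, 0.003, -0.002]
ft_force: [-0.1, 0.7, -0.2]
width: 0.0327
```

```bash
python3 - <<'E'
from h import *
plan(0.6362,0.1983,0.11,80)
print(r.read_state()['ft_force'],r.read_state()['joint_positions'].round(2))
c=load('wrist11');g=cv2.cvtColor(c['img'],cv2.COLOR_BGR2GRAY)
m=(g<50).astype(np.uint8);m[:, :430]=0;m[310:]=0;m[:,510:]=0
n,l,s,ce=cv2.connectedComponentsWithStats(m)
for i in range(1,n):
    if s[i,4]>300: print(ce[i],s[i])
E
```

```text
t 19.77 pos [0.512  0.2692 0.1132] yaw -0.0 ->xyz [124.2  70.8   3.6] rot [  0.   -0.5 -80. ] dist 143.0 w 0.0327
[-0.10562631  0.6781227  -0.17234115] [ 0.22  0.51 -0.99  1.69  0.46  1.18 -0.89]
[469.24006678 284.89582638] [ 430  252   80   58 2995]
```

>>> apply_moves(increments=[{"grip": 200, "xyz": [15, 8, 0], "rotation": [0, -0.4, -9]}, {"grip": 200, "xyz": [40, 22, 0], "rotation": [0, -0.4, -18]}, {"grip": 200, "xyz": [65, 37, 0], "rotation": [0, -0.4, -27]}, {"grip": 200, "xyz": [90, 51, 0], "rotation": [0, -0.4, -36]}, {"grip": 200, "xyz": [105, 60, 0], "rotation": [0, -0.4, -44]}])

```text
time: 20.4
ee_pos: [0.6185, 0.2079, 0.1151]
eef_rot: [0.927, 0.376, 0.001, -0.001]
ft_force: [-0.0, -0.8, -0.1]
width: 0.0325
```

```bash
python3 - <<'E'
from h import *
plan(0.6365,0.1985,0.11,80)
E
```

```text
t 20.4 pos [0.6185 0.2079 0.1151] yaw 44.1 ->xyz [ 6.4 19.3  5.1] rot [ -0.   -0.1 -35.9] dist 21.0 w 0.0325
```

>>> apply_moves(increments=[{"grip": 200, "xyz": [3, 8, 2], "rotation": [0, 0, -9]}, {"grip": 200, "xyz": [6, 16, 4], "rotation": [0, 0, -18]}, {"grip": 200, "xyz": [6.5, 19.5, 5], "rotation": [0, 0, -27]}, {"grip": 200, "xyz": [6.5, 19.5, 5], "rotation": [0, 0, -36]}, {"grip": 200, "xyz": [6.5, 19.5, 5], "rotation": [0, 0, -36]}])

```text
time: 21.02
ee_pos: [0.637, 0.1984, 0.1114]
eef_rot: [0.766, 0.643, 0.001, -0.001]
ft_force: [0.7, 0.0, 0.0]
width: 0.0327
```

```bash
python3 - <<'E'
from h import *
plan(0.6365,0.1985,0.0355,80)
shot('wrist','wrist12.png')
E
```

```text
t 21.02 pos [0.637  0.1984 0.1114] yaw 80.0 ->xyz [-0.2 -0.6 75.9] rot [ 0.  -0.2  0. ] dist 76.0 w 0.0327
```

View pics/wrist12.png

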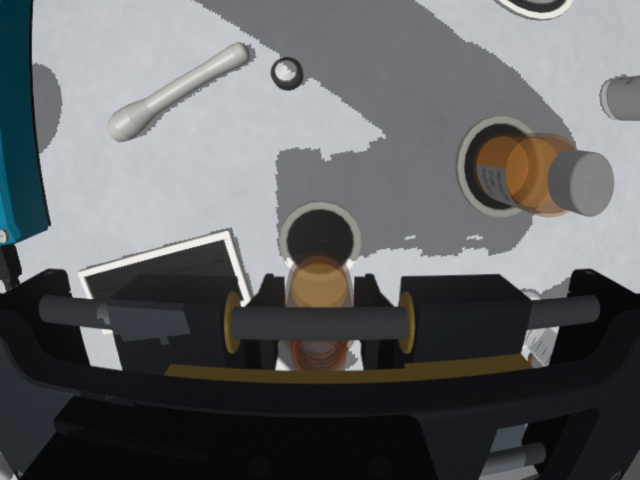

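>>> apply_moves(increments=[{"grip": 200, "xyz": [0, -0.5, 25], "rotation": [0, 0, 0]}, {"grip": 200, "xyz": [0, -0.5, 50], "rotation": [0, 0, 0]}, {"grip": 200, "xyz": [0, -0.5, 68], "rotation": [0, 0, 0]}, {"grip": 200, "xyz": [0, -0.5, 74], "rotation": [0, 0, 0]}, {"grip": 200, "xyz": [0, -0.5, 74], "rotation": [0, 0, 0]}])

```text
time: 21.7
ee_pos: [0.6364, 0.199, 0.0369]
eef_rot: [0.767, 0.642, 0.001, -0.001]
ft_force: [0.1, -0.2, 0.2]
width: 0.0324
```

```bash
python3 - <<'E'
from h import *
plan(0.6365,0.1985,0.0345,80)
print(r.read_state()['ft_force'])
shot('wrist','wrist13.png')
E
```

```text
t 21.7 pos [0.6364 0.199  0.0369] yaw 79.9 ->xyz [-0.4  0.2  2.4] rot [ 0.  -0.2 -0.1] dist 2.0 w 0.0324
[ 0.0857622  -0.19849714  0.18716102]
```

View pics/wrist13.png

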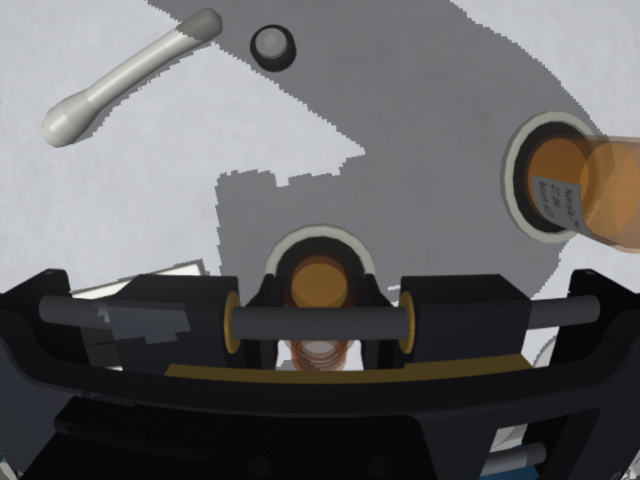

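>>> apply_moves(increments=[{"grip": 200, "xyz": [0, 0, 1.5], "rotation": [0, 0, 0]}, {"grip": 200, "xyz": [0, 0, 2.5], "rotation": [0, 0, 0]}, {"grip": 200, "xyz": [0, 0, 2.5], "rotation": [0, 0, 0]}])

```text
time: 22.12
ee_pos: [0.6368, 0.1991, 0.0353]
eef_rot: [0.767, 0.642, 0.002, -0.001]
ft_force: [0.3, 0.5, -0.7]
width: 0.0322
```

>>> apply_moves(increments=[{"grip": 170, "xyz": [0, 0, 0], "rotation": [0, 0, 0]}, {"grip": 140, "xyz": [0, 0, 0], "rotation": [0, 0, 0]}, {"grip": 70, "xyz": [0, 0, 0], "rotation": [0, 0, 0]}, {"grip": 40, "xyz": [0, 0, 0], "rotation": [0, 0, 0]}, {"grip": 40, "xyz": [0, 0, 0], "rotation": [0, 0, 0]}])

```text
time: 22.75
ee_pos: [0.6368, 0.1991, 0.0353]
eef_rot: [0.767, 0.642, 0.002, -0.001]
ft_force: [1.0, 0.2, -0.2]
width: 0.0613
```

>>> apply_moves(increments=[{"grip": 40, "xyz": [0, 0, 0], "rotation": [0, 0, 0]}, {"grip": 40, "xyz": [0, 0, 0], "rotation": [0, 0, 0]}, {"grip": 40, "xyz": [0, 0, -15], "rotation": [0, 0, 0]}, {"grip": 0, "xyz": [0, 0, -50], "rotation": [0, 0, 0]}, {"grip": 0, "xyz": [0, 0, -90], "rotation": [0, 0, 0]}])

```text
time: 23.38
ee_pos: [0.6364, 0.1988, 0.127]
eef_rot: [0.766, 0.642, 0.002, -0.001]
ft_force: [0.0, 0.7, -0.3]
width: 0.0839
```

```bash
python3 - <<'E'
from h import *
c=shot('wrist','wrist14.png')
plan(0.5056,0.1168,0.12,19.8)
Q=wcloud(c).reshape(-1,3)
for lo,hi in ((.02,.04),(.04,.06),(.06,.075),(.075,.09)):
    k=Q[(Q[:,2]>lo)&(Q[:,2]<hi)&(Q[:,0]>.6)&(Q[:,0]<.67)&(Q[:,1]>.165)&(Q[:,1]<.23)]
    if len(k)>20: print(lo,len(k),k.min(0).round(4),k.max(0).round(4),circ(k[:,:2]))
k=Q[(Q[:,2]>.005)&(Q[:,2]<.03)&(Q[:,0]>.44)&(Q[:,0]<.57)&(Q[:,1]>.03)&(Q[:,1]<.182)]
print('pestle',len(k),cv2.minAreaRect((k[:,:2]*1000).astype(np.float32)),k[:,2].max())
E
```

```text
t 23.43 pos [0.6382 0.2004 0.1332] yaw 79.9 ->xyz [-105.6 -116.    11.6] rot [ 0.1 -0.6 60.1] dist 157.0 w 0.0852
0.02 412 [0.6182 0.1843 0.0201] [0.65   0.2148 0.04  ] (array([0.63394023, 0.19880916]), np.float64(0.015517419684418938))
0.04 624 [0.6182 0.1822 0.04  ] [0.6499 0.2147 0.06  ] (array([0.63422672, 0.19873178]), np.float64(0.01517249657632894))
0.06 878 [0.6201 0.1843 0.06  ] [0.6463 0.2125 0.075 ] (array([0.63367879, 0.19878971]), np.float64(0.010939018922824135))
0.075 586 [0.6246 0.189  0.0751] [0.644  0.2086 0.0831] (array([0.63431034, 0.19884777]), np.float64(0.008132239815112526))
pestle 3229 ((506.30108642578125, 117.95215606689453), (23.454097747802734, 116.49339294433594), 19.053022384643555) 0.025611790303160284
```

View pics/wrist14.png

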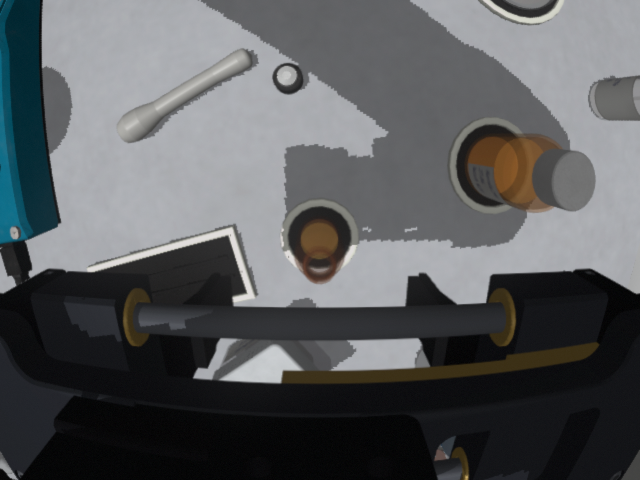

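>>> apply_moves(increments=[{"grip": 0, "xyz": [-15, -17, 0], "rotation": [0, 0, 10]}, {"grip": 0, "xyz": [-45, -50, 0], "rotation": [0, -0.5, 20]}, {"grip": 0, "xyz": [-75, -83, 0], "rotation": [0, -0.5, 30]}, {"grip": 0, "xyz": [-100, -110, 5], "rotation": [0, -0.5, 40]}, {"grip": 0, "xyz": [-105, -116.5, 10], "rotation": [0, -0.5, 50]}])

```text
time: 24.05
ee_pos: [0.5039, 0.116, 0.122]
eef_rot: [0.967, 0.255, 0.001, 0.002]
ft_force: [-0.1, -0.7, 1.2]
width: 0.087
```

```bash
python3 - <<'E'
from h import *
plan(0.506,0.1175,0.09,19.5)
E
```

```text
t 24.05 pos [0.5039 0.116  0.122 ] yaw 29.5 ->xyz [ 2.6 -0.4 32. ] rot [ 0.2 -0.1 10. ] dist 32.0 w 0.087
```

>>> apply_moves(increments=[{"grip": 0, "xyz": [2.5, 0, 15], "rotation": [0, 0, 5]}, {"grip": 0, "xyz": [2.5, 0, 40], "rotation": [0, 0, 10]}, {"grip": 0, "xyz": [2.5, 0, 70], "rotation": [0, 0, 10]}, {"grip": 0, "xyz": [2.5, 0, 70], "rotation": [0, 0, 10]}])

```text
time: 24.55
ee_pos: [0.5052, 0.117, 0.0513]
eef_rot: [0.985, 0.17, 0.0, 0.002]
ft_force: [-0.1, 0.4, 0.9]
width: 0.0868
```

```bash
python3 - <<'E'
from h import *
plan(0.506,0.1175,0.011,19.5)
shot('wrist','wrist15.png');shot('top','top15.png');shot('scene','scene15.png')
E
```

```text
t 24.55 pos [0.5052 0.117  0.0513] yaw 19.6 ->xyz [ 0.9 -0.3 40.3] rot [0.2 0.  0.1] dist 40.0 w 0.0868
```

View pics/wrist15.png

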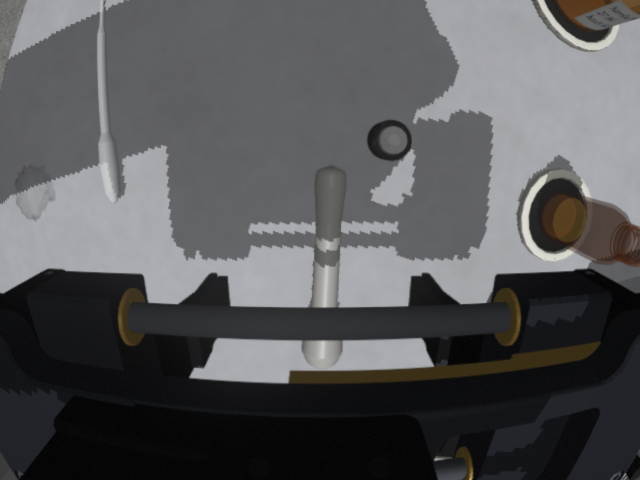

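View pics/scene15.png

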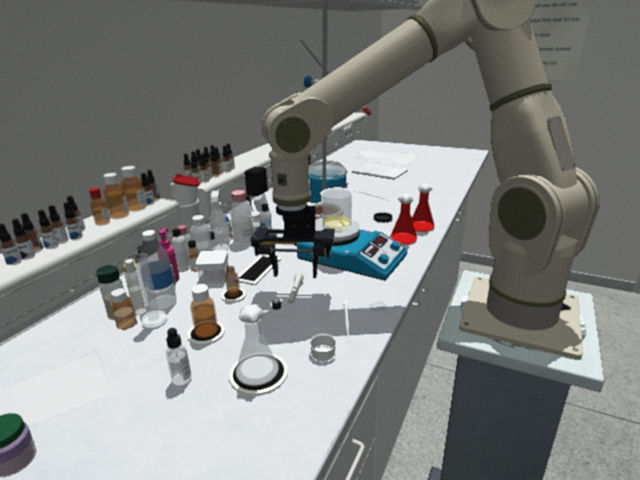

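>>> apply_moves(increments=[{"grip": 0, "xyz": [0.5, 0, 18], "rotation": [0, 0, 0]}, {"grip": 0, "xyz": [0.5, 0, 34], "rotation": [0, 0, 0]}, {"grip": 0, "xyz": [0.5, 0, 39], "rotation": [0, 0, 0]}, {"grip": 0, "xyz": [0.5, 0, 39], "rotation": [0, 0, 0]}])

```text
time: 25.2
ee_pos: [0.5073, 0.1178, 0.014]
eef_rot: [0.985, 0.17, 0.002, 0.001]
ft_force: [0.7, -0.4, -0.2]
width: 0.0872
```

>>> apply_moves(increments=[{"grip": 255, "xyz": [0, 0, 0], "rotation": [0, 0, 0]}, {"grip": 255, "xyz": [0, 0, 0], "rotation": [0, 0, 0]}, {"grip": 255, "xyz": [0, 0, 0], "rotation": [0, 0, 0]}, {"grip": 255, "xyz": [0, 0, 0], "rotation": [0, 0, 0]}, {"grip": 255, "xyz": [0, 0, 0], "rotation": [0, 0, 0]}], squeeze=25)

```text
time: 25.82
ee_pos: [0.5073, 0.1177, 0.0141]
eef_rot: [0.985, 0.17, 0.002, 0.001]
ft_force: [0.5, 0.6, 0.5]
width: 0.0449
```

>>> apply_moves(increments=[{"grip": 255, "xyz": [0, 0, 0], "rotation": [0, 0, 0]}, {"grip": 255, "xyz": [0, 0, 0], "rotation": [0, 0, 0]}, {"grip": 255, "xyz": [0, 0, 0], "rotation": [0, 0, 0]}, {"grip": 255, "xyz": [0, 0, 0], "rotation": [0, 0, 0]}, {"grip": 255, "xyz": [0, 0, 0], "rotation": [0, 0, 0]}])

```text
time: 26.45
ee_pos: [0.5074, 0.1178, 0.0141]
eef_rot: [0.985, 0.17, 0.002, 0.001]
ft_force: [-0.2, 0.7, -0.4]
width: 0.0195
```

>>> apply_moves(increments=[{"grip": 255, "xyz": [0, 0, -5], "rotation": [0, 0, 0]}, {"grip": 255, "xyz": [0, 0, -30], "rotation": [0, 0, 0]}, {"grip": 255, "xyz": [0, 0, -60], "rotation": [0, 0, 0]}, {"grip": 255, "xyz": [0, 0, -60], "rotation": [0, 0, 0]}])

```text
time: 26.95
ee_pos: [0.5082, 0.1183, 0.076]
eef_rot: [0.985, 0.17, 0.003, 0.002]
ft_force: [0.4, -0.6, -1.8]
width: 0.0199
```

```bash
python3 - <<'E'
from h import *
plan(0.6515,0.0625,0.075,3.5)
shot('wrist','wrist16.png')
E
```

```text
t 26.95 pos [0.5082 0.1183 0.076 ] yaw 19.6 ->xyz [116.3 100.5   2.1] rot [ 0.2 -0.4 16.1] dist 154.0 w 0.0199
```

View pics/wrist16.png

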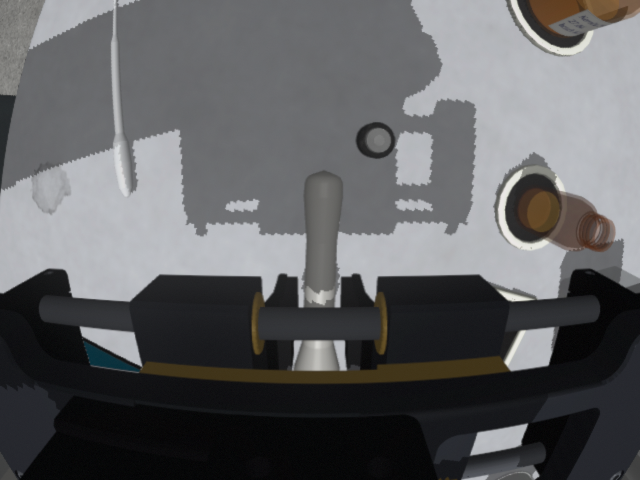

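```bash
python3 - <<'E'
from h import *
Q=np.vstack([cloud(load('top15')).reshape(-1,3),cloud(load('scene0')).reshape(-1,3),wcloud(load('wrist2')).reshape(-1,3),wcloud(load('wrist3')).reshape(-1,3)])
for y in np.arange(.0,.14,.01):
    k=Q[(Q[:,1]>y)&(Q[:,1]<y+.01)&(Q[:,2]>.03)&(Q[:,2]<.3)&(Q[:,0]>.55)&(Q[:,0]<.79)&((Q[:,0]>.68))]
    print(y.round(2),len(k),k[:,0].min(initial=9).round(3),k[:,2].max(initial=0).round(3))
c=load('wrist3');g=cv2.cvtColor(c['img'],cv2.COLOR_BGR2GRAY)
m=(g<50).astype(np.uint8);m[:,:480]=0;m[:130]=0
n,l,s,ce=cv2.connectedComponentsWithStats(m)
for i in range(1,n):
    if s[i,4]>1500 and ce[i][1]<250:
        q=np.argwhere(l==i)[:,::-1];W=wray(c,q[:,0],q[:,1],.005)[:,:2];print(s[i],cv2.minAreaRect((W*1000).astype(np.float32)))
E
```

```text
0.0 0 9.0 0.0
0.01 0 9.0 0.0
0.02 0 9.0 0.0
0.03 0 9.0 0.0
0.04 0 9.0 0.0
0.05 0 9.0 0.0
0.06 0 9.0 0.0
0.07 24 0.787 0.102
0.08 212 0.785 0.114
0.09 263 0.719 0.114
0.1 442 0.712 0.102
0.11 575 0.708 0.07
0.12 765 0.702 0.069
0.13 905 0.698 0.07
0.14 953 0.692 0.07
[ 503  149   38  119 3989] ((651.3616333007812, 61.92476272583008), (46.93755340576172, 134.38038635253906), 4.2761921882629395)
```

>>> apply_moves(increments=[{"grip": 255, "xyz": [15, 15, 0], "rotation": [0, 0, 4]}, {"grip": 255, "xyz": [45, 42, 0], "rotation": [0, 0, 9]}, {"grip": 255, "xyz": [80, 72, 0], "rotation": [0, -0.3, 14]}, {"grip": 255, "xyz": [108, 94, 0], "rotation": [0, -0.3, 16]}, {"grip": 255, "xyz": [116, 100.5, 0], "rotation": [0, -0.3, 16]}])

```text
time: 27.62
ee_pos: [0.6512, 0.0606, 0.0736]
eef_rot: [1.0, 0.03, -0.001, 0.002]
ft_force: [-0.5, 1.1, -1.8]
width: 0.0199
```

>>> apply_moves(increments=[{"grip": 255, "xyz": [0, 0, 0], "rotation": [0, 0, 0]}])

```text
time: 27.75
ee_pos: [0.6505, 0.0611, 0.0726]
eef_rot: [1.0, 0.03, -0.002, 0.002]
ft_force: [-1.1, -0.2, -2.2]
width: 0.0202
```

```bash
python3 - <<'E'
from h import *
plan(0.6515,0.0625,0.022,3.5)
shot('wrist','wrist17.png');shot('scene','scene17.png')
im=cv2.imread('pics/scene17.png')[200:340,180:400]; cv2.imwrite('pics/crop17.png',cv2.resize(im,None,fx=3,fy=3,interpolation=cv2.INTER_CUBIC))
E
```

```text
t 27.75 pos [0.6505 0.0611 0.0726] yaw 3.5 ->xyz [ 1.2 -1.5 50.6] rot [ 0.2  0.2 -0. ] dist 51.0 w 0.0202
```

View pics/wrist17.png

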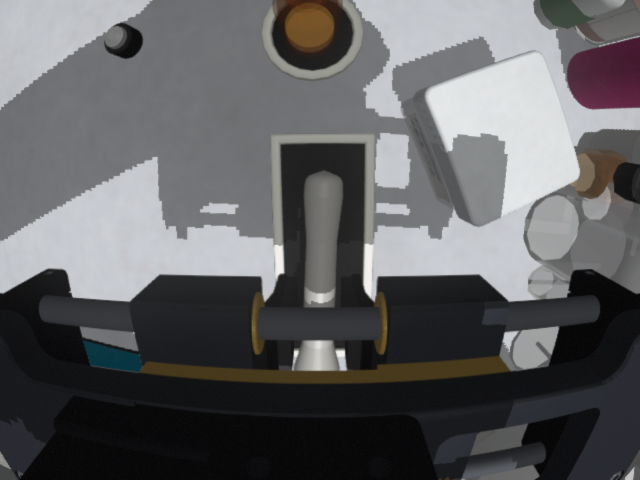

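View pics/crop17.png

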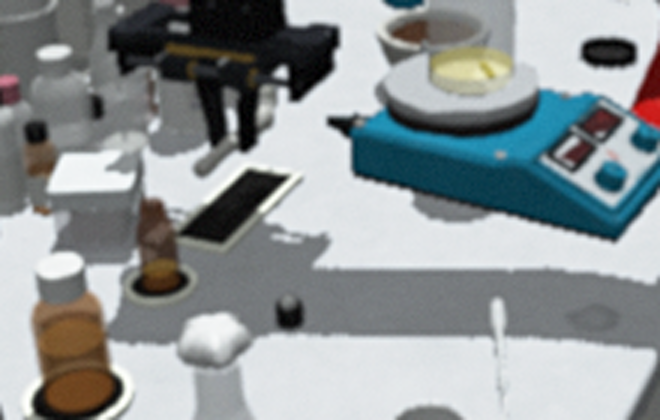

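>>> apply_moves(increments=[{"grip": 255, "xyz": [1, -1.5, 20], "rotation": [0, 0, 0]}, {"grip": 255, "xyz": [1, -1.5, 38], "rotation": [0, 0, 0]}, {"grip": 255, "xyz": [1, -1.5, 49], "rotation": [0, 0, 0]}, {"grip": 255, "xyz": [1, -1.5, 51], "rotation": [0, 0, 0]}])

```text
time: 28.35
ee_pos: [0.65, 0.0625, 0.0206]
eef_rot: [1.0, 0.031, -0.003, 0.002]
ft_force: [-0.5, -0.1, -0.8]
width: 0.0201
```

```bash
python3 - <<'E'
from h import *
plan(0.6515,0.0625,0.0185,3.5)
print(r.read_state()['ft_force'])
shot('wrist','wrist18.png')
E
```

```text
t 28.35 pos [0.65   0.0625 0.0206] yaw 3.5 ->xyz [1.5 0.1 2.1] rot [0.2 0.3 0. ] dist 3.0 w 0.0201
[-0.48789116 -0.05767644 -0.77973275]
```

View pics/wrist18.png

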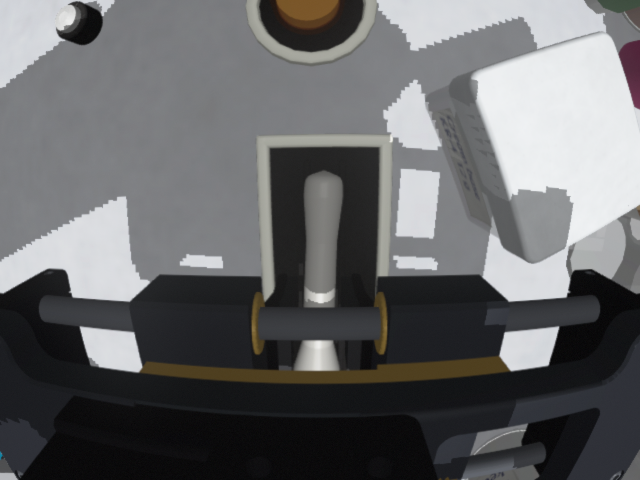

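>>> apply_moves(increments=[{"grip": 255, "xyz": [1.5, 0, 1.5], "rotation": [0, 0, 0]}, {"grip": 255, "xyz": [1.5, 0, 2], "rotation": [0, 0, 0]}, {"grip": 255, "xyz": [1.5, 0, 2], "rotation": [0, 0, 0]}])

```text
time: 28.78
ee_pos: [0.652, 0.0627, 0.0194]
eef_rot: [1.0, 0.031, -0.002, 0.002]
ft_force: [-0.2, 1.0, -2.2]
width: 0.0201
```

>>> apply_moves(increments=[{"grip": 190, "xyz": [0, 0, 0], "rotation": [0, 0, 0]}, {"grip": 170, "xyz": [0, 0, 0], "rotation": [0, 0, 0]}, {"grip": 120, "xyz": [0, 0, 0], "rotation": [0, 0, 0]}, {"grip": 100, "xyz": [0, 0, 0], "rotation": [0, 0, 0]}, {"grip": 100, "xyz": [0, 0, 0], "rotation": [0, 0, 0]}])

```text
time: 29.4
ee_pos: [0.652, 0.0627, 0.0194]
eef_rot: [1.0, 0.031, -0.002, 0.002]
ft_force: [0.2, -0.2, -0.6]
width: 0.0491
```

>>> apply_moves(increments=[{"grip": 100, "xyz": [0, 0, 0], "rotation": [0, 0, 0]}, {"grip": 100, "xyz": [0, 0, -15], "rotation": [0, 0, 0]}, {"grip": 100, "xyz": [0, 0, -50], "rotation": [0, 0, 0]}, {"grip": 100, "xyz": [-40, 10, -90], "rotation": [0, 0, 0]}, {"grip": 100, "xyz": [-90, 20, -120], "rotation": [0, 0, 0]}])

```text
time: 30.02
ee_pos: [0.5639, 0.0381, 0.1423]
eef_rot: [1.0, 0.031, -0.001, 0.002]
ft_force: [0.3, -0.4, 1.5]
width: 0.0526
```

>>> apply_moves(increments=[{"grip": 100, "xyz": [-40, 0, -60], "rotation": [0, 0, 0]}, {"grip": 100, "xyz": [-90, 0, -100], "rotation": [0, 0, 0]}, {"grip": 100, "xyz": [-120, -20, -120], "rotation": [0, 0, 0]}, {"grip": 100, "xyz": [-120, -20, -120], "rotation": [0, 0, 0]}, {"grip": 100, "xyz": [-120, -20, -120], "rotation": [0, 0, 0]}])

```text
time: 30.65
ee_pos: [0.4431, 0.0508, 0.2629]
eef_rot: [1.0, 0.031, -0.0, 0.003]
ft_force: [-0.2, -0.4, -0.7]
width: 0.053
```

```bash
python3 - <<'E'
from h import *
plan(0.5,0.2,0.3,0)
shot('wrist','wrist19.png');shot('scene','scene19.png');shot('top','top19.png')
E
```

```text
t 30.65 pos [0.4431 0.0508 0.2629] yaw 3.5 ->xyz [  65.9 -145.3  -38. ] rot [0.3 0.  3.5] dist 164.0 w 0.053
```

View pics/wrist19.png

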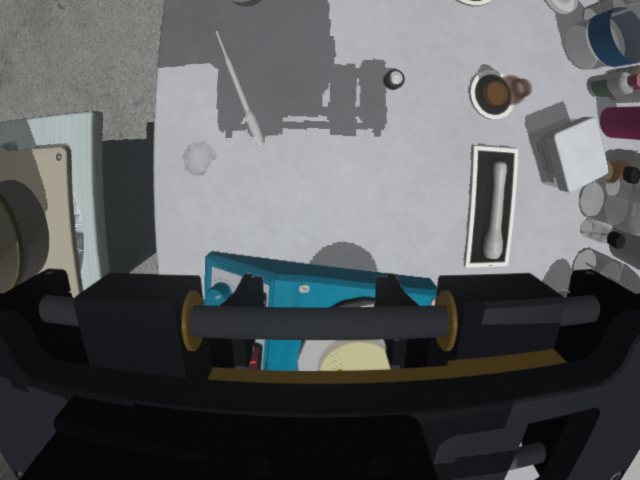

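View pics/scene19.png

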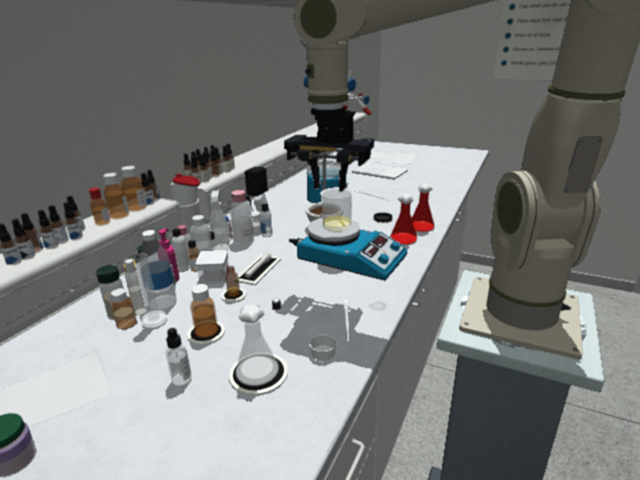

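```bash
python3 - <<'E'
from h import *
c=load('wrist19');P=wcloud(c);Q=P.reshape(-1,3)
k=Q[(Q[:,2]>.010)&(Q[:,2]<.04)&(Q[:,0]>.63)&(Q[:,0]<.68)&(Q[:,1]>-.01)&(Q[:,1]<.14)]
print('pestle',len(k),cv2.minAreaRect((k[:,:2]*1000).astype(np.float32)),k[:,2].max())
for y in np.arange(0,.13,.02):
    q=k[(k[:,1]>y)&(k[:,1]<y+.02)]
    if len(q): print(y.round(2),q[:,0].min().round(4),q[:,0].max().round(4),np.percentile(q[:,2],95).round(4))
T=cloud(load('top19')).reshape(-1,3)
for n,x,y,R,lo,hi in(('fl',.4334,.403,.06,.128,.16),('BL',.602,.344,.03,.105,.13),('BS',.634,.199,.02,.07,.1)):
    q=T[(np.hypot(T[:,0]-x,T[:,1]-y)<R)&(T[:,2]>lo)&(T[:,2]<hi)]
    print(n,len(q),((q.min(0)+q.max(0))/2).round(4),np.percentile(q[:,2],95).round(4))
im=load('top19')['img'][160:290,150:350]; cv2.imwrite('pics/crop19.png',cv2.resize(im,None,fx=4,fy=4,interpolation=cv2.INTER_CUBIC))
E
```

```text
pestle 1298 ((653.1290283203125, 62.59047317504883), (23.150047302246094, 116.71250915527344), 0.5061762928962708) 0.02955741918208675
0.0 0.642 0.6651 0.0283
0.02 0.6424 0.6633 0.027
0.04 0.6445 0.659 0.0223
0.06 0.6444 0.6578 0.0215
0.08 0.643 0.6569 0.0206
0.1 0.6411 0.6566 0.021
0.12 0.6501 0.6509 0.0144
fl 212 [0.4324 0.4032 0.1424] 0.1498
BL 131 [0.5997 0.344  0.1126] 0.1174
BS 37 [0.6344 0.1969 0.0772] 0.0834
```

View pics/crop19.png

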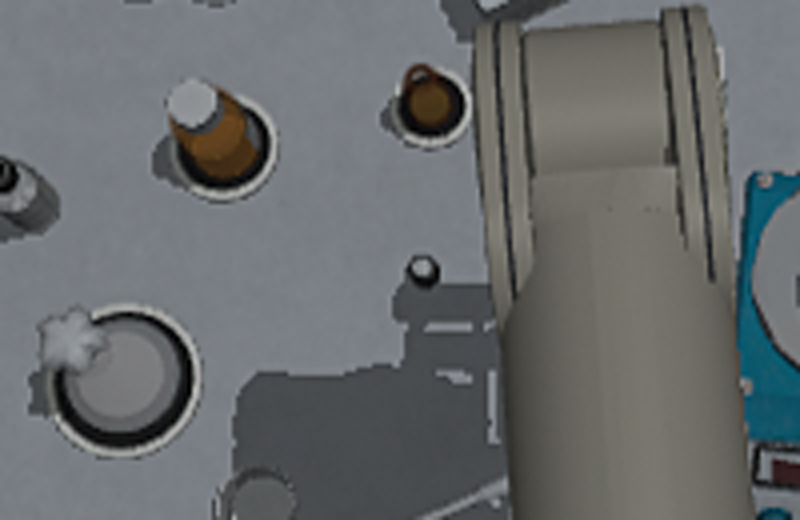

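```bash
python3 - <<'E'
from h import *
print(r.close_job())
E
```

```text
the job is handed in; nothing more can be done
None
```

I placed all four things in their trays, released them, backed the arm clear and handed the job in at about 31 s. The interface gave no verdict, so the results below are only from my own last camera checks.

| Thing | Tray | Offset from tray centre (tolerance) | Resting height check |
|---|---|---|---|
| Flask | Largest round | about 2–3 mm (12 mm) | plug top read 148–150 mm (top camera), expected 148 mm |
| Large bottle | Middle round | about 1–2 mm (12 mm) | cap top read 115 mm, expected 114 mm |
| Small bottle | Smallest round | about 2 mm (12 mm) | rim read 83 mm, expected 82 mm |
| Pestle | Long | about 2 mm (17 mm), 0.06 rad off its length (0.27 rad) | thick end read 28–30 mm, expected 29 mm |

- **Glassware:** all three looked upright in the last pictures; I did not measure their tilt. They stood within their recesses.
- **Screw cap:** it looked to be where it started in the last top view; I did not re-measure its position.
- **Forces:** the wrist force showed no sign of a collision, never above about 5 N.
- **Disagreements:** the top camera placed the large bottle's cap about 2 mm differently from the wrist camera. The cameras also differed by a few mm on heights. The stated calibration is good to about 2 mm.

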